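# Snap the top plate onto the robot car

## Robot

A 7-joint arm with a two-finger parallel gripper is mounted at the origin on the work surface. World frame = base frame: x ahead of the robot, y to its left, z up, the work surface at z = 0. Lengths are in mm, angles in rad, forces in N, time in s.
With the tool pointing down it reaches from about 400 to 875 mm from the base axis. Payload 4.4 kg.
Tool frame: the origin (TCP) lies at the very end of the fingers, on their centre line; the grasp point (between the pads) lies 19 mm behind it; y points along the fingers, z is the direction in which the jaws open and shut, and the axes are right-handed (so a half turn about y gives the same grasp; the last joint's range is limited). The gripper opens to 85 mm and grips with 20 to 120 N. Pads are 22 mm wide; open, the fingers measure 114 mm over their backs; the gripper's body (76 mm by 85 mm) begins 54 mm behind the grasp point. The pads swing forward as they close: fully open they stand 13 mm farther back than shut.
Start: joints at [1.246, 0.628, 0.038, 1.517, -0.027, 0.996, -0.02], TCP at [166.376, -628.36, 231.313] pointing down, gripper open.
Joint ranges: [-3.06, 3.06], [-0.37, 2.12], [-1.25, 1.32], [0.18, 2.47], [-1.1, 4.24], [0.23, 1.98], [-2.94, 2.94]. Speed limits (rad/s): [2.57, 2.57, 3.14, 3.14, 3.14, 3.14, 3.14].

## Interface

Orientations are given as [roll, pitch, yaw] about the fixed x, y, z axes, in that order (R = Rz(yaw) Ry(pitch) Rx(roll)).
In Python, from cell import read_state, get_image, finish_job gives the robot as it stands. The module is installed in compiled form; this text tells all that it offers.
- The arm moves only by the tool servo_tool, never from a script. Its argument "increments" is a list of rows, each an object of numbers: "dx", "dy", "dz": the shift along the world's x, y, z in cm; "ax", "ay", "az": the turn, a rotation vector about the world's x, y, z in rad; "claw": the closure, from -1 (fully open) to 1 (shut). A call has 1 to 8 rows; each row is the pose to reach, as a shift and turn from the pose commanded when the call began; what a row does not reach only later rows make up. A row lasts 1/12 s, in which the tool goes at most 41.7 mm and 7.16 degrees, less where a joint would pass 70% of its speed; a pose out of reach is approached as far as the arm can. A call with a gripper value outside its range is refused whole. The fingers move at their own pace and stop on an object; the grip force is fixed at half the most. Time passes only in rows, so rows that repeat a pose let the fingers close. It gives the time, the measured TCP pose, the force and the opening at its end, in the units of the state.
- read_state(): the state, without advancing time (a new reading comes with each control period).
- get_image(name): name is "scene" or "top"; returns a dict with "color" (384x512x3 uint8, red, green, blue), "fov_y" (degrees; the focal length in pixels is half the picture's height over the tangent of half this angle, whatever the lens; pixels are square), "cx", "cy" (the principal point, pixels), "R" (3x3) and "t" (3): a world point X has camera coordinates R X + t. Camera axes: x right, y down, z forward; pixel columns grow to the right and rows downward; lengths in mm; the calibration is good to about 2 mm. A picture is of the moment at which its call begins. There is no depth.
- finish_job(): hands the job in, once; it reports no verdict.
The state is a dict: "clock": time; "qpos": joint angles; "qd": joint speeds; "tau": joint torques, N m; "eef_pos": TCP position; "tool_rot": TCP orientation; "force": force on the tool from outside, world axes, zero at the start; "torque": the same for the moment, N m; "width": finger opening in mm.
Only numpy, scipy, OpenCV 4.12 (cv2) and the standard library are available. Lean on these libraries where they do the work, as an engineer would, in place of code of your own. Each camera call takes 0.05 s, during which the arm holds its last target.

## Task

Fit the plywood top plate onto the small robot car: take it off the parts carton, lay it level over the car's four white snap posts with its narrow end towards the car's front (the castor end), and press it down evenly and gently until all four post heads have clicked through their holes and hold it down level. Never press on it while it is badly tilted, press no harder than the clicks need, and leave the carton and the other things on the table where they are.

Things in the scene. Friction and masses are not known exactly. Their poses are not given: they have to be found in the camera images.
- plate: loose top plate, flat 4 mm plywood, 60 g, lying on the carton. Origin: centre of its underside; x to its narrow front end, z up. Rear end (x -65 to -25 mm) 96 mm wide, front end (x 25 to 65) 76 mm wide, between them a waist 60 mm wide with straight free edges to grip. Four 9 mm through holes near the corners; otherwise bare on top, to be pressed anywhere beside the post heads
- car: robot car on wheels; it cannot roll or slide. Origin: on the table (down to 3 mm under it) below the middle of the four posts; x to its front (castor, sensor), z up. Plywood chassis, top 46 mm over the origin, x -94 to 94 mm, 56 mm wide amidships; rear wheels 65 mm high at x -66, y +-68 mm; batteries up to 64 mm high along the middle. Soft tyres: the chassis sinks some mm under a press
- car_seat (a point): middle of the four posts at locked height, 73 to 76 mm over the table (unloaded, as the tyres are squashed), axes as the car; the locked plate's origin lies here. A plate laid on with the noses in its holes rests about 7 mm higher. Pressed in the middle, all heads enter at about 9 to 12 N, then the skirts resist and all click at about 14 to 18 N (half of it per end); over 30 N breaks posts
- carton: narrow cardboard parts carton, 150 x 40 x 34 mm, 0.5 kg, origin under its centre, x along its length; the plate lies on it, long side along the carton within 0.15 rad
- glue_stick: glue stick, 29 mm thick, 88 mm tall, standing; origin under its centre; to be left alone
- hole_punch: office hole punch, 110 x 52 x 55 mm, origin under its centre; to be left alone
- screwdriver: screwdriver lying on the table, about 0.2 m long, origin under its middle; to be left alone
- spare_wheel: spare wheel lying flat, 65 mm across, 24 mm high; origin under its centre; to be left alone
- hole_rl (a point): centre, at the underside, of the plate's rear left hole (9 mm wide, at x -48, y +38 mm from the plate's origin)
- hole_rr (a point): centre, at the underside, of the plate's rear right hole (9 mm wide, at x -48, y -38 mm from the plate's origin)
- hole_fl (a point): centre, at the underside, of the plate's front left hole (9 mm wide, at x +48, y +28 mm from the plate's origin)
- hole_fr (a point): centre, at the underside, of the plate's front right hole (9 mm wide, at x +48, y -28 mm from the plate's origin)
- post_rl (a point): rear left snap post, white plastic, x -48, y 38 mm in the car's frame; point on its axis where the locked plate's underside lies. Over a 16 mm collar a sprung skirt 2.5 mm above this point, to be pressed to 0.5 mm below it; a split head of two sprung leaves, 12 mm across along x; a nose 5.6 mm wide, tip 15 mm above this point. Not clicked, the skirt lifts the plate again by 2 mm or more
- post_rr (a point): the car's rear right snap post, made like the rear left one, x -48, y -38 mm in the car's frame; point on its axis at locked height, where the plate's underside comes to lie
- post_fl (a point): the car's front left snap post, made like the rear left one, x +48, y +28 mm in the car's frame; point on its axis at locked height, where the plate's underside comes to lie
- post_fr (a point): the car's front right snap post, made like the rear left one, x +48, y -28 mm in the car's frame; point on its axis at locked height, where the plate's underside comes to lie
There are look-alikes about, which are no part of the job. There is more than one size of the plate; the one meant has the size given above.

How it is judged:
By the outcome, as a careful person would: the job done as asked, in the order asked, and still so for the second after the job is handed in, with the robot touching nothing.
It also fails if it takes over 61 s, if anything falls off the work surface, if the arm or the gripper's body presses on something with over 40 N, if the wrist force passes 120 N, or if a joint passes its speed limit or range.

## Working session

There is one attempt and no reset: what is moved stays moved. The work goes in short steps, Python scripts to look and compute and a tool call to move; the robot and the scene stay as the last step left them, time stands still between calls to the robot, and variables do not carry over. Pictures are saved under pics/ and viewed, and the job is handed in when it is done.

Besides the shell and the picture viewer there is one more tool, called as name([rows], argument=value, ...), one row to a line, values as JSON. servo_tool: Moves the arm, as the interface text tells. Its arguments: {"type":"object","properties":{"increments":{"type":"array","items":{"type":"object","properties":{"dx":{"type":"number"},"dy":{"type":"number"},"dz":{"type":"number"},"ax":{"type":"number"},"ay":{"type":"number"},"az":{"type":"number"},"claw":{"type":"number"}}}}},"required":["increments"]}

```bash
mkdir -p pics; python3 - <<'E'
from cell import *
import cv2,pickle
s=read_state();print(s)
for n in("scene","top"):
    im=get_image(n);pickle.dump(im,open(f"pics/{n}0.pkl","wb"))
    print(n,im["fov_y"],im["cx"],im["cy"],im["R"],im["t"])
    cv2.imwrite(f"pics/{n}0.png",cv2.resize(im["color"][:,:,::-1],(800,600),interpolation=cv2.INTER_CUBIC))
E
```

```text
{'clock': 0.0, 'qpos': array([ 1.24619948,  0.62935603,  0.03844271,  1.51837439, -0.02697955,
        0.99626709, -0.02000396]), 'qd': array([-0.00093675, -0.00019941,  0.00080251,  0.00144954,  0.00023282,
       -0.0012882 ,  0.00123669]), 'tau': array([ 5.39496232e-04, -5.63404047e+01,  1.22623801e+00, -1.93441486e+01,
        1.08669096e-02,  1.03110331e-02, -2.11395326e-05]), 'eef_pos': array([ 166.20977327, -627.7500252 ,  230.38062854]), 'tool_rot': array([-1.57268262e+00, -4.29974511e-05, -2.88278936e+00]), 'force': array([-0.95385883, -0.52074403,  0.64474401]), 'torque': array([-0.00667285,  0.04986232, -0.00017497]), 'width': 85.27717763404846}
scene 45.061977907689396 253.3063390758133 188.0668755486782 [[ 0.57790414  0.81582479  0.02137101]
 [ 0.48025774 -0.31879365 -0.81714326]
 [-0.65983279  0.48249407 -0.57603834]] [-348.89250687 -197.23208362 1722.57028594]
top 50.14629981223709 258.2930846636618 197.1837622226032 [[-0.01800229 -0.99983275  0.0032232 ]
 [-0.97663387  0.01689392 -0.21424492]
 [ 0.21415463 -0.00700479 -0.97677466]] [ 11.94236727 574.74386563 980.48419475]
```

View pics/scene0.png

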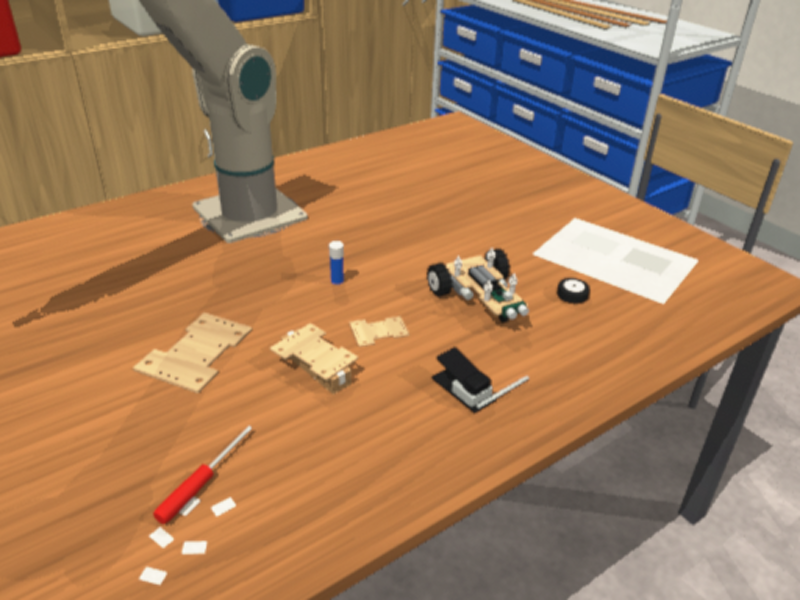

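View pics/top0.png

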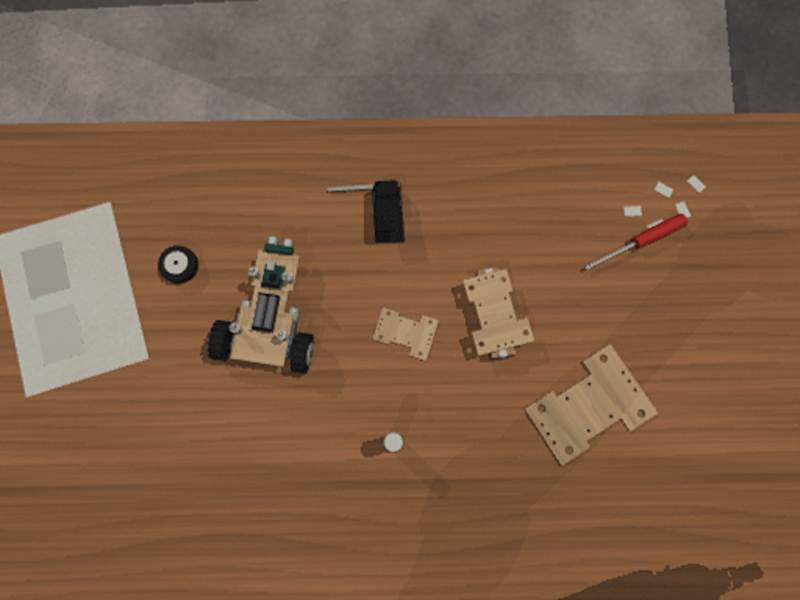

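Candidates in the top view (800x600 pixels): the plate on the carton at (497,312), a small look-alike at (406,333) on the table, and a large one at (592,404) on the table. In the scene view they are at (314,352), (379,330) and (194,352). I choose the one raised on the carton and will check it in a close crop.

```bash
cat > h.py <<'E'
import numpy as np,cv2,pickle
def f(im): return 192/np.tan(np.radians(im["fov_y"]/2))
def ray(im,u,v):
    F=f(im);R=np.array(im["R"]);t=np.array(im["t"])
    d=R.T@np.array([(u-im["cx"])/F,(v-im["cy"])/F,1.]);return -R.T@t,d
def onz(im,u,v,z):
    o,d=ray(im,u,v);return o+d*(z-o[2])/d[2]
def proj(im,X):
    c=np.array(im["R"])@np.array(X,float)+np.array(im["t"]);F=f(im)
    return np.array([im["cx"]+F*c[0]/c[2],im["cy"]+F*c[1]/c[2]])
def crop(im,x0,y0,w,h,k,fn):
    c=im["color"][y0:y0+h,x0:x0+w,::-1];cv2.imwrite(fn,cv2.resize(c,(w*k,h*k),interpolation=cv2.INTER_CUBIC))
def load(n): return pickle.load(open(f"pics/{n}.pkl","rb"))
E
python3 - <<'E'
from h import *
a=load("top0");b=load("scene0")
crop(a,285,160,70,80,7,"pics/c1.png");crop(a,125,145,85,105,5,"pics/c2.png")
crop(b,165,200,70,55,10,"pics/c3.png");crop(b,265,150,80,60,9,"pics/c4.png")
E
```

```text
(no output)
```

View pics/c1.png

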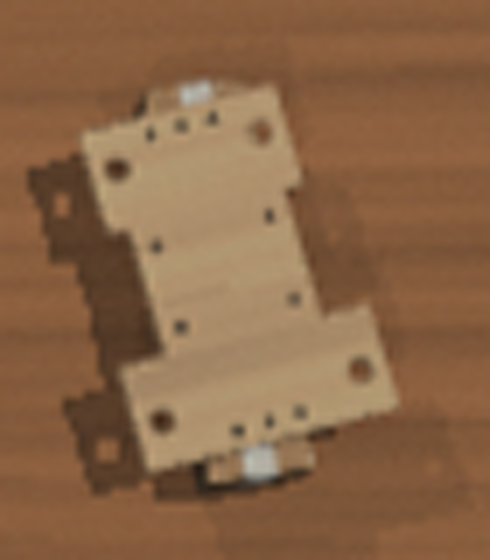

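View pics/c2.png

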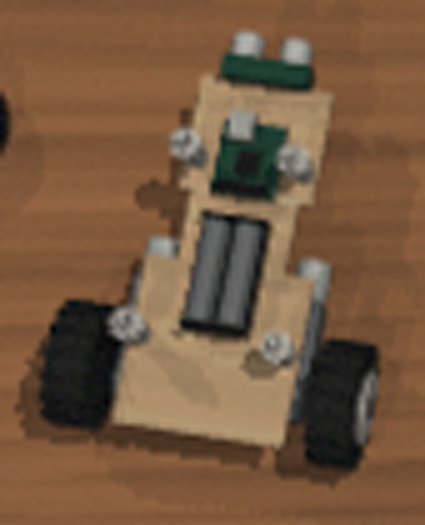

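View pics/c3.png

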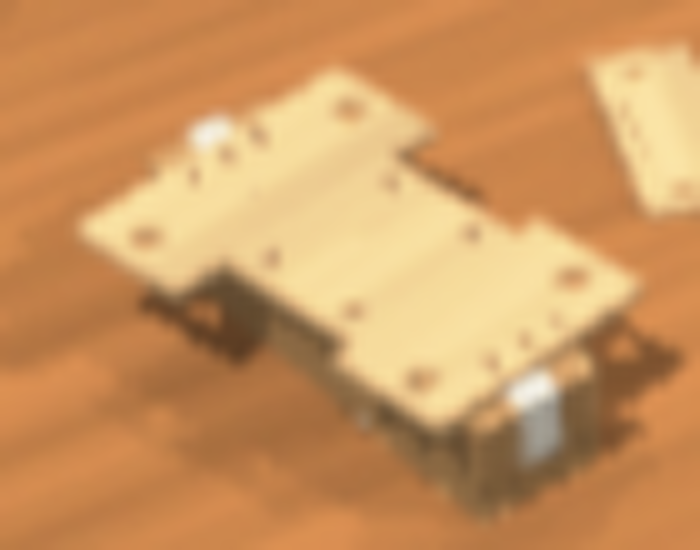

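View pics/c4.png

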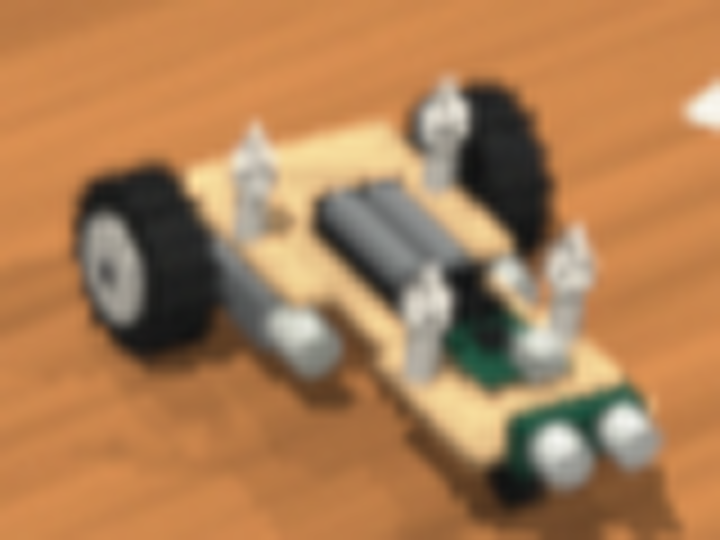

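```bash
cat >> h.py <<'E'
def fit(model,pts):
    m=np.array(model,float);p=np.array(pts,float)[:,:2]
    mc=m.mean(0);pc=p.mean(0);H=(m-mc).T@(p-pc);th=np.arctan2(H[0,1]-H[1,0],H[0,0]+H[1,1])
    R=np.array([[np.cos(th),-np.sin(th)],[np.sin(th),np.cos(th)]]);t=pc-R@mc
    return t,th,np.linalg.norm((R@m.T).T+t-p,axis=1)
HOLES=[(48,28),(48,-28),(-48,38),(-48,-38)]
def tri(a,pa,b,pb):
    o1,d1=ray(a,*pa);o2,d2=ray(b,*pb)
    s=np.linalg.lstsq(np.c_[d1,-d2],o2-o1,rcond=None)[0]
    p,q=o1+d1*s[0],o2+d2*s[1];return (p+q)/2,np.linalg.norm(p-q)
E
python3 - <<'E'
from h import *
a=load("top0");b=load("scene0")
def dark(im,u,v,r=3):
    g=cv2.cvtColor(im["color"],cv2.COLOR_RGB2GRAY).astype(float)
    u0,v0=int(round(u)),int(round(v));w=g[v0-r:v0+r+1,u0-r:u0+r+1];w=np.clip(np.median(w)-15-w,0,None)
    yy,xx=np.mgrid[v0-r:v0+r+1,u0-r:u0+r+1];return (xx*w).sum()/w.sum(),(yy*w).sum()/w.sum()
# crop px x -> x/k+off-0.5ish
T=[(117,168),(260,131),(162,421),(361,369)]
T=[dark(a,x/7+285-.43,y/7+160-.43) for x,y in T]
S=[(420,378),(146,236),(572,277),(349,108)]  # fl? guess by tri
# scene: front end narrow
P=[onz(a,*t,38) for t in T];print(np.round(T,1));print(np.round(P,1));print(fit(HOLES,P))
for X in P: print(np.round((proj(b,X)-[165,200])*10,0))
# plate contour top
# posts: top view head centre
pt=[(185,143),(294,162),(127,323),(274,348)]
ps=[(572,262),(428,298),(443,118),(254,162)]
for i,(x,y) in enumerate(pt):
    p=(x/5+125-.4,y/5+145-.4)
    print(np.round(onz(a,*p,84),1))
    for (x2,y2) in ps:
        X,e=tri(a,p,b,(x2/9+265-.44,y2/9+150-.44))
        if e<15: print(i,np.round(X,1),round(e,1))
E
```

```text
[[301.  184. ]
 [322.3 178. ]
 [307.7 219.7]
 [336.1 212.2]]
[[ 613.7 -110.9   38. ]
 [ 629.  -167.6   38. ]
 [ 518.7 -124.2   38. ]
 [ 537.  -198.6   38. ]]
(array([ 574.61090189, -150.34508497]), np.float64(0.23849787264424646), array([1.25579891, 1.76836635, 0.61976649, 0.10013934]))
[570. 260.]
[417. 369.]
[350.  96.]
[144. 225.]
[636.1 244.2  84. ]
0 [639.1 246.5  72.5] 0.8
[625.3 189.1  84. ]
1 [628.6 191.5  72.6] 0.8
[544.4 269.8  84. ]
2 [546.3 272.4  71.3] 1.7
[530.6 197.   84. ]
3 [532.4 198.7  71.5] 1.5
```

```bash
python3 - <<'E'
from h import *
a=load("top0");b=load("scene0")
def big(im,u,v,r,k):
    c=im["color"][v-r:v+r,u-r:u+r,::-1];return cv2.resize(c,None,fx=k,fy=k,interpolation=cv2.INTER_NEAREST)
top=[(162,174),(183,177),(150,209),(179,214)]
sc=[(328,178),(312,182),(314,163),(293,167)]
r1=np.hstack([big(a,*p,9,11) for p in top]);r2=np.hstack([big(b,*p,9,11) for p in sc])
cv2.imwrite("pics/posts.png",np.vstack([r1,r2]))
S=[(572,277),(420,378),(349,108),(146,236)];T=[(301.,184.),(322.3,178),(307.7,219.7),(336.1,212.2)]
for s,t in zip(S,T):
    X,e=tri(a,t,b,(s[0]/10+165-.45,s[1]/10+200-.45));print(np.round(X,1),e)
print(-a["R"].T@a["t"],-b["R"].T@b["t"])
E
```

```text
[ 614.3 -111.7   34.5] 0.9250859132700827
[ 629.1 -168.    36.9] 0.37534743636868456
[ 518.7 -125.2   35.8] 1.3561347958798189
[ 537.2 -199.2   36. ] 0.5853809043978151
[ 351.55408413    9.09877914 1080.8095695 ] [1432.95701191 -609.37111938  838.55584612]
```

View pics/posts.png

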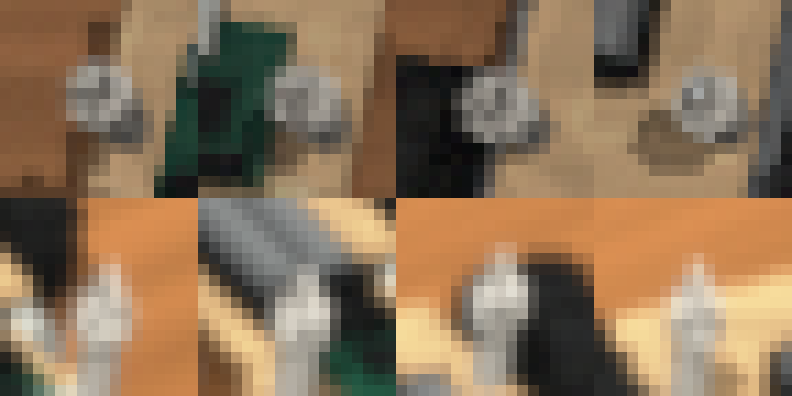

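```bash
python3 - <<'E'
from h import *
a=load("top0");b=load("scene0")
top=[(162,174),(183,177),(150,209),(179,214)];sc=[(328,178),(312,182),(314,163),(293,167)]
# pixel coords: montage/11 -9 + centre -0.5
disc=[(100,97),(309-198,99),(497-396,105),(706-594,99)]
tips=[(112,260-198),(307-198,262-198),(505-396,248-198),(698-594,260-198)]
for z in(74,78):
  P=[onz(a,u+x/11-9-.5,v+y/11-9-.5,z) for (u,v),(x,y) in zip(top,disc)]
  print(z,np.round(P,1).tolist(),fit(HOLES,P))
P=[onz(b,u+x/11-9-.5,v+y/11-9-.5,90-1) for (u,v),(x,y) in zip(sc,tips)]
print(np.round(P,1).tolist(),fit(HOLES,P))
T=[(301.,184.),(322.3,178),(307.7,219.7),(336.1,212.2)]
P=[onz(a,*t,38) for t in T];print(fit(HOLES,P))
S=[(572,277),(420,378),(349,108),(146,236)]
P=[onz(b,s[0]/10+165-.45,s[1]/10+200-.45,38) for s in S];print(fit(HOLES,P))
# edges of plate: mask in top and scene
for im,c in((a,(318,200)),(b,(200,225))):
  hsv=cv2.cvtColor(im["color"],cv2.COLOR_RGB2HSV);u,v=c;print(hsv[v-3:v+3:2,u-6:u+7:4].reshape(-1,3).tolist())
E
```

```text
74 [[638.6, 246.6, 74.0], [629.3, 190.5, 74.0], [546.7, 273.2, 74.0], [534.1, 198.2, 74.0]] (array([587.19450775, 227.12605401]), np.float64(-0.176499458781654), array([0.77537998, 0.67318085, 0.28182387, 0.85186185]))
78 [[637.5, 245.6, 78.0], [628.2, 189.8, 78.0], [545.9, 272.2, 78.0], [533.4, 197.5, 78.0]] (array([586.25832108, 226.25984343]), np.float64(-0.17649945878165413), array([0.9468965 , 0.62488878, 0.2626089 , 1.07619188]))
[[639.3, 245.5, 89.0], [629.4, 190.5, 89.0], [547.3, 270.8, 89.0], [533.5, 195.8, 89.0]] (array([587.39234359, 225.65417925]), np.float64(-0.16793329408648386), array([0.27102631, 0.75461045, 0.91027718, 0.41627364]))
(array([ 574.56841518, -150.36456733]), np.float64(0.2386361430610694), array([1.31057962, 1.76498192, 0.49385836, 0.12677603]))
(array([ 576.98692104, -152.66548233]), np.float64(0.23466829342445236), array([0.51262929, 0.02788559, 0.65566151, 0.34060807]))
[[18, 90, 175], [17, 94, 176], [17, 94, 176], [17, 96, 176], [17, 95, 175], [17, 94, 176], [18, 93, 176], [18, 94, 177], [16, 97, 174], [16, 98, 167], [16, 95, 174], [16, 96, 172]]
[[20, 97, 242], [20, 97, 243], [20, 97, 243], [21, 92, 247], [20, 96, 242], [21, 93, 246], [21, 92, 247], [21, 89, 248], [21, 95, 244], [21, 92, 248], [21, 89, 248], [21, 95, 244]]
```

The close crop shows the plate on the carton has its narrow end up, with holes at 96/56/76 mm spacing. It fits the model to under 1.8 mm at z=38, origin about (575.5,-151.3) and yaw 0.237. The car's origin is about (586.8,226.4), yaw -0.172, with the castor end towards +x. Next I move above the plate.

servo_tool([
  {"dx":20.5,"dy":23.9,"dz":-5.8,"az":-0.02},
  {"dx":20.5,"dy":23.9,"dz":-5.8,"az":-0.02},
  {"dx":20.5,"dy":23.9,"dz":-5.8,"az":-0.02},
  {"dx":20.5,"dy":23.9,"dz":-5.8,"az":-0.02},
  {"dx":20.5,"dy":23.9,"dz":-5.8,"az":-0.02},
  {"dx":20.5,"dy":23.9,"dz":-5.8,"az":-0.02},
  {"dx":20.5,"dy":23.9,"dz":-5.8,"az":-0.02},
  {"dx":40.9,"dy":47.7,"dz":-11.6,"az":-0.02},
])

```text
invalid input at $.increments[0]: expected keys dx, dy, dz, ax, ay, az, claw
```

```bash
python3 - <<'E'
from cell import *
s=read_state();print(s["clock"],s["eef_pos"],s["tool_rot"],s["qpos"])
E
```

```text
0.1 [ 166.25588921 -627.81663786  230.48926844] [-1.57247363e+00  8.66962505e-06 -2.88279016e+00] [ 1.24620215  0.62925391  0.03841419  1.51823996 -0.02700825  0.99629274
 -0.02001255]
```

servo_tool([
  {"dx":20.5,"dy":23.9,"dz":-5.8,"ax":0,"ay":0,"az":-0.02,"claw":-1},
  {"dx":20.5,"dy":23.9,"dz":-5.8,"ax":0,"ay":0,"az":-0.02,"claw":-1},
  {"dx":20.5,"dy":23.9,"dz":-5.8,"ax":0,"ay":0,"az":-0.02,"claw":-1},
  {"dx":20.5,"dy":23.9,"dz":-5.8,"ax":0,"ay":0,"az":-0.02,"claw":-1},
  {"dx":40.9,"dy":47.7,"dz":-11.6,"ax":0,"ay":0,"az":-0.02,"claw":-1},
  {"dx":40.9,"dy":47.7,"dz":-11.6,"ax":0,"ay":0,"az":-0.02,"claw":-1},
  {"dx":40.9,"dy":47.7,"dz":-11.6,"ax":0,"ay":0,"az":-0.02,"claw":-1},
  {"dx":40.9,"dy":47.7,"dz":-11.6,"ax":0,"ay":0,"az":-0.02,"claw":-1},
])

```text
clock: 0.77
eef_pos: [380.5, -377.8, 170.4]
tool_rot: [-1.571, -0.0, -2.903]
force: [1.4, -0.3, -0.5]
width: 85.1
```

```bash
python3 - <<'E'
from cell import *
s=read_state();print(s["clock"],s["eef_pos"],s["tool_rot"],s["qpos"])
E
```

```text
0.7667 [ 380.53571515 -377.75049816  170.37457606] [-1.57111649e+00 -1.35659103e-04 -2.90311857e+00] [ 0.69898976  0.54766262  0.04511339  1.90027924 -0.03679173  0.69477741
 -0.56653362]
```

servo_tool([
  {"dx":19.5,"dy":22.65,"dz":-5.5,"ax":0,"ay":0,"az":0,"claw":-1},
  {"dx":19.5,"dy":22.65,"dz":-5.5,"ax":0,"ay":0,"az":0,"claw":-1},
  {"dx":19.5,"dy":22.65,"dz":-5.5,"ax":0,"ay":0,"az":0,"claw":-1},
  {"dx":19.5,"dy":22.65,"dz":-5.5,"ax":0,"ay":0,"az":0,"claw":-1},
  {"dx":19.5,"dy":22.65,"dz":-5.5,"ax":0,"ay":0,"az":0,"claw":-1},
  {"dx":19.5,"dy":22.65,"dz":-5.5,"ax":0,"ay":0,"az":0,"claw":-1},
  {"dx":19.5,"dy":22.65,"dz":-5.5,"ax":0,"ay":0,"az":0,"claw":-1},
  {"dx":19.5,"dy":22.65,"dz":-5.5,"ax":0,"ay":0,"az":0,"claw":-1},
])

```text
clock: 1.43
eef_pos: [578.9, -144.7, 114.4]
tool_rot: [-1.575, 0.003, -2.894]
force: [-0.0, 0.4, -0.4]
width: 85.3
```

servo_tool([
  {"dx":0,"dy":0,"dz":0,"ax":0,"ay":0,"az":0,"claw":-1},
  {"dx":0,"dy":0,"dz":0,"ax":0,"ay":0,"az":0,"claw":-1},
  {"dx":0,"dy":0,"dz":0,"ax":0,"ay":0,"az":0,"claw":-1},
])

```text
clock: 1.68
eef_pos: [573.5, -154.8, 115.7]
tool_rot: [-1.57, -0.002, -2.905]
force: [-0.6, -1.1, -0.2]
width: 85.3
```

```bash
cat > snap.py <<'E'
import sys,pickle,cv2
from cell import *
from h import *
s=read_state();print(round(s["clock"],2),np.round(s["eef_pos"],1),np.round(s["tool_rot"],4),np.round(s["force"],1),np.round(s["torque"],2),round(s["width"],1))
n=sys.argv[1]
if n!="-":
  ims={}
  for c in("top","scene"):
    ims[c]=get_image(c);pickle.dump(ims[c],open(f"pics/{c}{n}.pkl","wb"))
  if len(sys.argv)>2:
    X=[float(v) for v in sys.argv[2:5]];o=[]
    for c in("top","scene"):
      u,v=np.round(proj(ims[c],X)).astype(int);r=37
      u=np.clip(u,r,511-r);v=np.clip(v,r,383-r);print(c,u-r,v-r)
      o.append(cv2.resize(ims[c]["color"][v-r:v+r,u-r:u+r,::-1],(392,392),interpolation=cv2.INTER_CUBIC))
    cv2.imwrite(f"pics/v{n}.png",np.hstack(o))
E
python3 snap.py 1 575 -151 60
```

```text
1.68 [ 573.5 -154.8  115.7] [-1.5699e+00 -1.6000e-03 -2.9047e+00] [-0.6 -1.1 -0.2] [-0.01 -0.05  0.  ] 85.3
top 281 159
scene 164 180
```

View pics/v1.png

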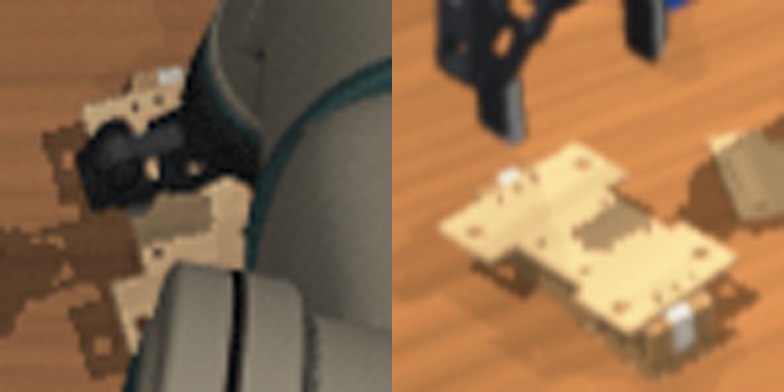

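The picture shows the gripper above the plate, the plate undisturbed, at right crop (590,240). Settling.

servo_tool([
  {"dx":0,"dy":0,"dz":-2.5,"ax":0,"ay":0,"az":0,"claw":-1},
  {"dx":0,"dy":0,"dz":-4,"ax":0,"ay":0,"az":0,"claw":-1},
  {"dx":0,"dy":0,"dz":-4,"ax":0,"ay":0,"az":0,"claw":-1},
  {"dx":0,"dy":0,"dz":-4,"ax":0,"ay":0,"az":0,"claw":-1},
])

```text
clock: 2.12
eef_pos: [573.6, -154.3, 75.7]
tool_rot: [-1.571, -0.002, -2.905]
force: [0.2, -0.1, 0.6]
width: 85.5
```

```bash
python3 snap.py -
```

```text
2.12 [ 573.6 -154.3   75.7] [-1.5711e+00 -1.6000e-03 -2.9049e+00] [ 0.2 -0.1  0.6] [-0.01 -0.    0.03] 85.5
```

servo_tool([
  {"dx":0.2,"dy":0.3,"dz":-1,"ax":0,"ay":0,"az":0,"claw":-1},
  {"dx":0.2,"dy":0.3,"dz":-3,"ax":0,"ay":0,"az":0,"claw":-1},
  {"dx":0.2,"dy":0.3,"dz":-5,"ax":0,"ay":0,"az":0,"claw":-1},
  {"dx":0.2,"dy":0.3,"dz":-6,"ax":0,"ay":0,"az":0,"claw":-1},
  {"dx":0.2,"dy":0.3,"dz":-6,"ax":0,"ay":0,"az":0,"claw":-1},
  {"dx":0.2,"dy":0.3,"dz":-6,"ax":0,"ay":0,"az":0,"claw":-1},
])

```text
clock: 2.62
eef_pos: [576.9, -150.1, 16.0]
tool_rot: [-1.571, -0.0, -2.903]
force: [0.5, -0.4, 0.3]
width: 85.1
```

```bash
python3 snap.py 2 575 -151 40
```

```text
2.62 [ 576.9 -150.1   16. ] [-1.5708 -0.     -2.903 ] [ 0.5 -0.4  0.3] [-0.04  0.03  0.01] 85.1
top 280 161
scene 165 186
```

View pics/v2.png

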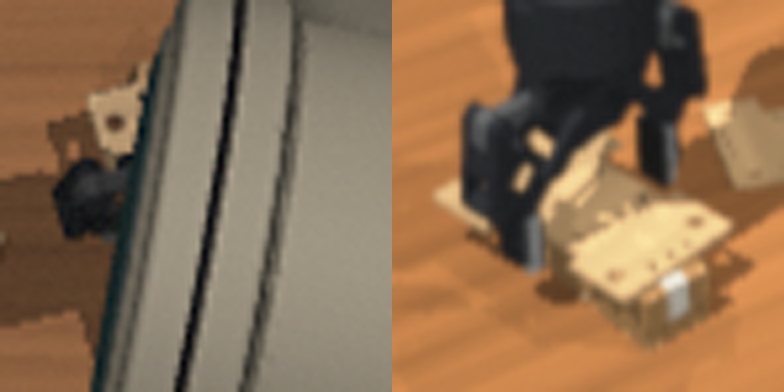

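The fingers straddle the waist, left finger at right crop (525,240), right finger at (655,150). Closing.

servo_tool([
  {"dx":0,"dy":0,"dz":0,"ax":0,"ay":0,"az":0,"claw":0},
  {"dx":0,"dy":0,"dz":0,"ax":0,"ay":0,"az":0,"claw":0},
  {"dx":0,"dy":0,"dz":0,"ax":0,"ay":0,"az":0,"claw":0},
  {"dx":0,"dy":0,"dz":0,"ax":0,"ay":0,"az":0,"claw":0},
  {"dx":0,"dy":0,"dz":0,"ax":0,"ay":0,"az":0,"claw":0},
])

```text
clock: 3.13
eef_pos: [577.4, -150.2, 17.3]
tool_rot: [-1.57, 0.002, -2.903]
force: [-0.5, 0.6, 6.5]
width: 58.0
```

```bash
python3 snap.py 3 575 -151 40
```

```text
3.13 [ 577.4 -150.2   17.3] [-1.5701e+00  1.6000e-03 -2.9028e+00] [-0.5  0.6  6.5] [0.24 0.33 0.  ] 58.0
top 280 161
scene 165 186
```

View pics/v3.png

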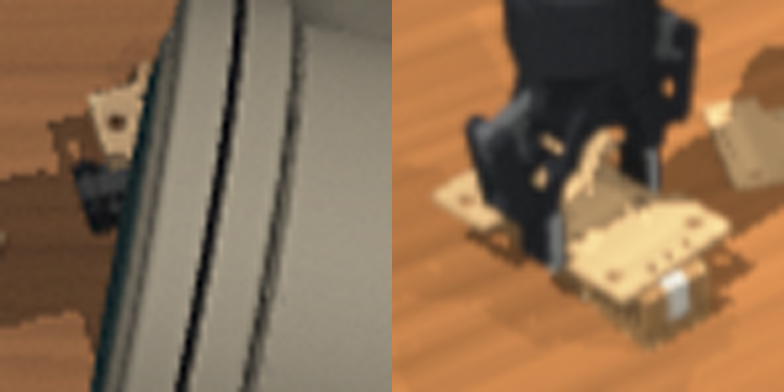

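The jaws hold the waist at width 58. Lifting.

servo_tool([
  {"dx":0,"dy":0,"dz":0.5,"ax":0,"ay":0,"az":0,"claw":0},
  {"dx":0,"dy":0,"dz":2,"ax":0,"ay":0,"az":0,"claw":0},
  {"dx":0,"dy":0,"dz":5,"ax":0,"ay":0,"az":0,"claw":0},
  {"dx":0,"dy":0,"dz":8,"ax":0,"ay":0,"az":0,"claw":0},
  {"dx":0,"dy":0,"dz":10,"ax":0,"ay":0,"az":0,"claw":0},
  {"dx":0,"dy":0,"dz":10,"ax":0,"ay":0,"az":0,"claw":0},
  {"dx":0,"dy":0,"dz":10,"ax":0,"ay":0,"az":0,"claw":0},
  {"dx":0,"dy":0,"dz":10,"ax":0,"ay":0,"az":0,"claw":0},
])

```text
clock: 3.9
eef_pos: [576.1, -149.8, 115.4]
tool_rot: [-1.571, -0.001, -2.903]
force: [0.0, 0.1, -0.8]
width: 57.9
```

```bash
python3 snap.py 4 575 -151 120
```

```text
3.9 [ 576.1 -149.8  115.4] [-1.5714e+00 -1.0000e-03 -2.9028e+00] [ 0.   0.1 -0.8] [-0.04 -0.02  0.02] 57.9
top 285 154
scene 163 162
```

View pics/v4.png

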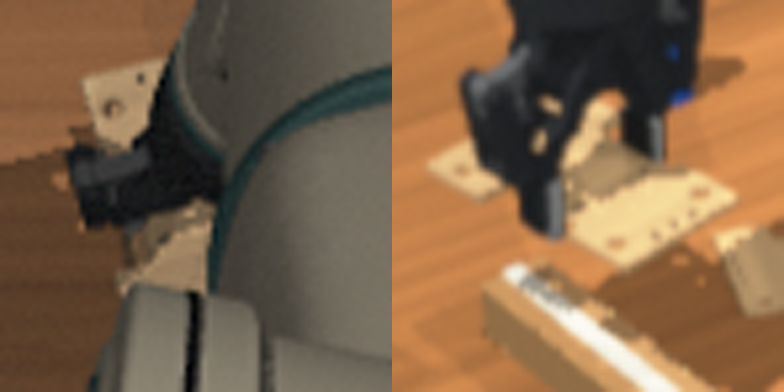

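The plate hangs level: in the right crop, fl hole (697,192), fr (615,243), rr (465,170). The carton is in place. Moving over the car.

servo_tool([
  {"dx":0.2,"dy":4,"dz":0,"ax":0,"ay":0,"az":-0.05,"claw":0},
  {"dx":0.3,"dy":8,"dz":0,"ax":0,"ay":0,"az":-0.1,"claw":0},
  {"dx":0.4,"dy":12,"dz":0,"ax":0,"ay":0,"az":-0.15,"claw":0},
  {"dx":0.5,"dy":16,"dz":0,"ax":0,"ay":0,"az":-0.2,"claw":0},
  {"dx":0.6,"dy":20,"dz":0,"ax":0,"ay":0,"az":-0.25,"claw":0},
  {"dx":0.8,"dy":24,"dz":0,"ax":0,"ay":0,"az":-0.3,"claw":0},
  {"dx":0.9,"dy":28,"dz":0,"ax":0,"ay":0,"az":-0.35,"claw":0},
  {"dx":1.0,"dy":31,"dz":0,"ax":0,"ay":0,"az":-0.41,"claw":0},
])

```text
clock: 4.67
eef_pos: [585.4, 164.5, 114.3]
tool_rot: [-1.571, -0.003, 2.971]
force: [0.8, -0.9, -0.7]
width: 57.7
```

servo_tool([
  {"dx":0.1,"dy":3,"dz":0,"ax":0,"ay":0,"az":0,"claw":0},
  {"dx":0.1,"dy":5,"dz":0,"ax":0,"ay":0,"az":0,"claw":0},
  {"dx":0.1,"dy":6.6,"dz":0,"ax":0,"ay":0,"az":0,"claw":0},
  {"dx":0.1,"dy":6.6,"dz":0,"ax":0,"ay":0,"az":0,"claw":0},
  {"dx":0.1,"dy":6.6,"dz":0,"ax":0,"ay":0,"az":0,"claw":0},
  {"dx":0.1,"dy":6.6,"dz":0,"ax":0,"ay":0,"az":0,"claw":0},
  {"dx":0.1,"dy":6.6,"dz":0,"ax":0,"ay":0,"az":0,"claw":0},
  {"dx":0.1,"dy":6.6,"dz":0,"ax":0,"ay":0,"az":0,"claw":0},
])

```text
clock: 5.33
eef_pos: [588.1, 223.8, 115.9]
tool_rot: [-1.57, 0.0, 2.967]
force: [0.3, -0.9, -1.1]
width: 57.9
```

```bash
python3 snap.py 5 587 226 120
```

```text
5.33 [588.1 223.8 115.9] [-1.5698e+00  2.0000e-04  2.9675e+00] [ 0.3 -0.9 -1.1] [-0.05  0.01 -0.02] 57.9
top 128 152
scene 276 122
```

View pics/v5.png

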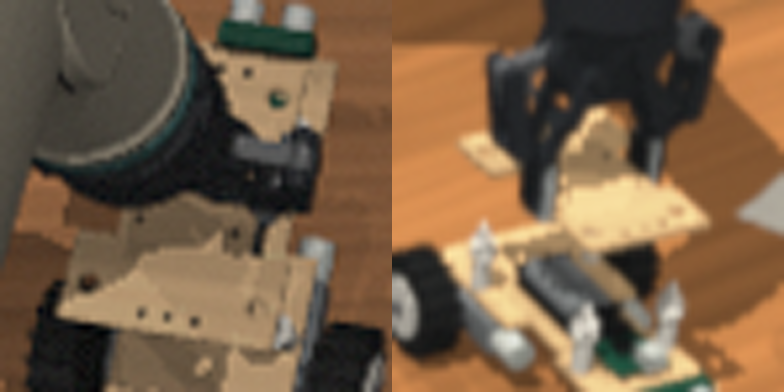

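```bash
python3 - <<'E'
from h import *
a=load("top5");b=load("scene5")
A=cv2.resize(a["color"][160:216,132:192,::-1],None,fx=10,fy=10,interpolation=cv2.INTER_CUBIC)
B=cv2.resize(b["color"][140:176,284:340,::-1],None,fx=10,fy=10,interpolation=cv2.INTER_CUBIC)
cv2.imwrite("pics/a5.png",A);cv2.imwrite("pics/b5.png",B)
E
```

```text
(no output)
```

View pics/a5.png

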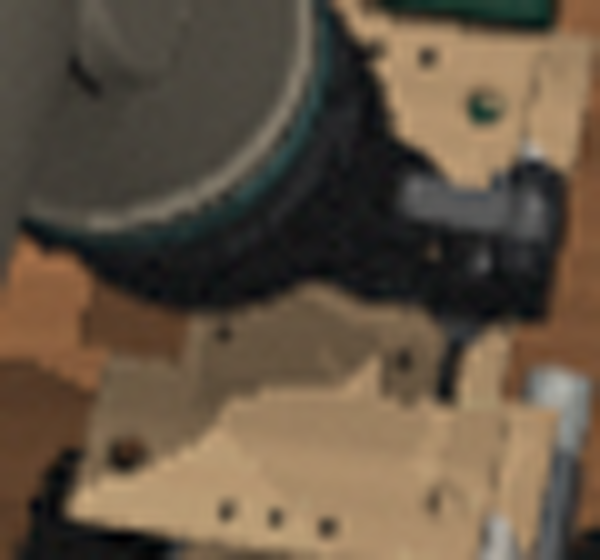

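View pics/b5.png

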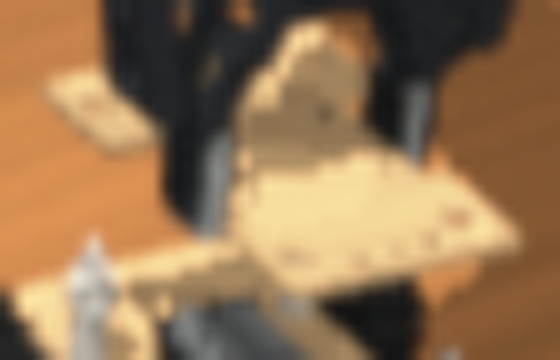

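```bash
python3 - <<'E'
from h import *
a=load("top5");b=load("scene5")
z=115.9+16.7+4
P=[onz(a,132+x/10-.45,160+y/10-.45,z) for x,y in((486,107),(128,455),(438,500))]
print(np.round(P,1).tolist(),fit([HOLES[1],HOLES[2],HOLES[3]],P))
P=[onz(b,284+x/10-.45,140+y/10-.45,z) for x,y in((458,218),(296,256),(98,105))]
print(np.round(P,1).tolist(),fit([HOLES[0],HOLES[1],HOLES[3]],P))
print(tri(a,(132+48.15,160+10.25),b,(284+29.15,140+25.15)),tri(a,(132+43.4,160+49.6),b,(284+9.4,140+10.1)))
E
```

```text
[[627.6, 187.8, 136.6], [544.3, 269.7, 136.6], [532.3, 196.8, 136.6]] (array([585.50736497, 224.38802921]), np.float64(-0.18001972928793655), array([0.49753054, 1.04625137, 1.46724254]))
[[641.1, 239.0, 136.6], [630.8, 186.1, 136.6], [534.1, 192.5, 136.6]] (array([588.61755056, 221.25770711]), np.float64(-0.18479270272660256), array([0.97681341, 1.15396062, 0.37635712]))
(array([628.34884117, 188.27650693, 134.49891177]), np.float64(0.29264201029393505)) (array([531.96019385, 196.12164812, 134.49860277]), np.float64(2.2519441520513976))
```

Holes measured: top view gives the plate at (585.5,224.4), scene view (588.6,221.3). Posts are at (586.8,226.4). So shift about +2.7 mm in y, keep x, and lower to just above the tips.

servo_tool([
  {"dx":0,"dy":0.27,"dz":-1,"ax":0,"ay":0,"az":0,"claw":0},
  {"dx":0,"dy":0.27,"dz":-2,"ax":0,"ay":0,"az":0,"claw":0},
  {"dx":0,"dy":0.27,"dz":-3,"ax":0,"ay":0,"az":0,"claw":0},
  {"dx":0,"dy":0.27,"dz":-3.4,"ax":0,"ay":0,"az":0,"claw":0},
  {"dx":0,"dy":0.27,"dz":-3.4,"ax":0,"ay":0,"az":0,"claw":0},
  {"dx":0,"dy":0.27,"dz":-3.4,"ax":0,"ay":0,"az":0,"claw":0},
  {"dx":0,"dy":0.27,"dz":-3.4,"ax":0,"ay":0,"az":0,"claw":0},
])

```text
clock: 6.02
eef_pos: [588.1, 228.6, 81.9]
tool_rot: [-1.571, 0.0, 2.97]
force: [-0.2, 0.1, -1.3]
width: 58.3
```

```bash
python3 snap.py 6 587 226 100;  python3 - <<'E'
from h import *
a=load("top6");b=load("scene6")
A=cv2.resize(a["color"][160:220,140:195,::-1],None,fx=10,fy=10,interpolation=cv2.INTER_CUBIC)
B=cv2.resize(b["color"][145:195,280:340,::-1],None,fx=10,fy=10,interpolation=cv2.INTER_CUBIC)
cv2.imwrite("pics/a6.png",A);cv2.imwrite("pics/b6.png",B)
E
```

```text
6.02 [588.1 228.6  81.9] [-1.5708e+00  5.0000e-04  2.9703e+00] [-0.2  0.1 -1.3] [-0.01 -0.01  0.01] 58.3
top 130 154
scene 275 128
```

View pics/a6.png

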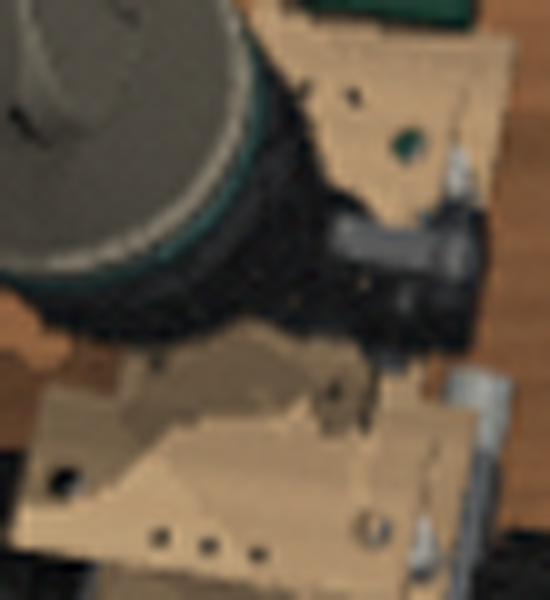

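View pics/b6.png

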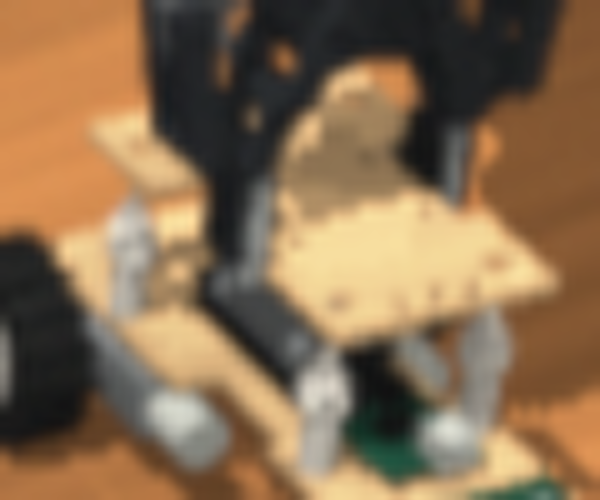

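```bash
python3 - <<'E'
from h import *
a=load("top6");b=load("scene6")
for z in (102.6,):
  P=[onz(a,140+x/10-.45,160+y/10-.45,z) for x,y in((410,144),(65,482),(373,530))]
  print(np.round(P,1).tolist(),fit([HOLES[1],HOLES[2],HOLES[3]],P))
  P=[onz(b,280+x/10-.45,145+y/10-.45,z) for x,y in((497,262),(343,301),(142,147))]
  print(np.round(P,1).tolist(),fit([HOLES[0],HOLES[1],HOLES[3]],P))
# expected pixel of posts tips in crops from estimate
o=np.array([586.8,226.6]);th=-.172;R=np.array([[np.cos(th),-np.sin(th)],[np.sin(th),np.cos(th)]])
for h in HOLES:
  p=R@h+o;print(np.round((proj(a,[*p,90])-[140,160]+.45)*10),np.round((proj(b,[*p,90])-[280,145]+.45)*10))
E
```

```text
[[628.1, 193.0, 102.6], [544.5, 274.6, 102.6], [531.4, 199.7, 102.6]] (array([585.35363669, 228.90531538]), np.float64(-0.17262060994479883), array([0.25993095, 0.10704287, 0.15915731]))
[[641.3, 243.8, 102.6], [631.9, 192.1, 102.6], [533.9, 197.4, 102.6]] (array([588.90015402, 226.41028654]), np.float64(-0.17928069318591536), array([1.5916835 , 1.93741739, 0.97255396]))
[208. 119.] [492. 292.]
[428. 153.] [330. 334.]
[ 89. 486.] [350. 129.]
[393. 532.] [137. 181.]
```

servo_tool([
  {"dx":0.06,"dy":-0.24,"dz":0,"ax":0,"ay":0,"az":0,"claw":0},
  {"dx":0.06,"dy":-0.24,"dz":0,"ax":0,"ay":0,"az":0,"claw":0},
  {"dx":0.06,"dy":-0.24,"dz":0,"ax":0,"ay":0,"az":0,"claw":0},
  {"dx":0.06,"dy":-0.24,"dz":0,"ax":0,"ay":0,"az":0,"claw":0},
  {"dx":0.06,"dy":-0.24,"dz":0,"ax":0,"ay":0,"az":0,"claw":0},
  {"dx":0.06,"dy":-0.24,"dz":0,"ax":0,"ay":0,"az":0,"claw":0},
])

```text
clock: 6.62
eef_pos: [588.3, 226.3, 81.9]
tool_rot: [-1.571, 0.0, 2.97]
force: [0.6, 0.1, 0.2]
width: 57.9
```

```bash
python3 snap.py 7 587 226 100;  python3 - <<'E'
from h import *
a=load("top7");b=load("scene7")
A=cv2.resize(a["color"][160:220,140:195,::-1],None,fx=10,fy=10,interpolation=cv2.INTER_CUBIC)
B=cv2.resize(b["color"][145:195,280:340,::-1],None,fx=10,fy=10,interpolation=cv2.INTER_CUBIC)
cv2.imwrite("pics/a7.png",A);cv2.imwrite("pics/b7.png",B)
E
```

```text
6.62 [588.3 226.3  81.9] [-1.5709  0.      2.9704] [0.6 0.1 0.2] [ 0.01  0.02 -0.02] 57.9
top 130 154
scene 275 128
```

View pics/a7.png

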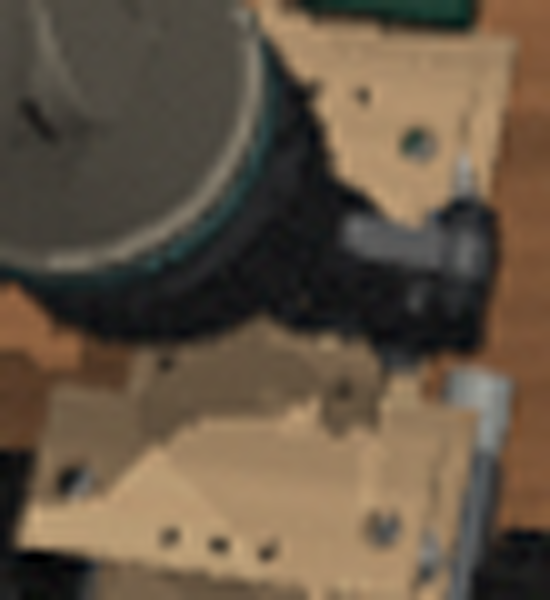

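View pics/b7.png

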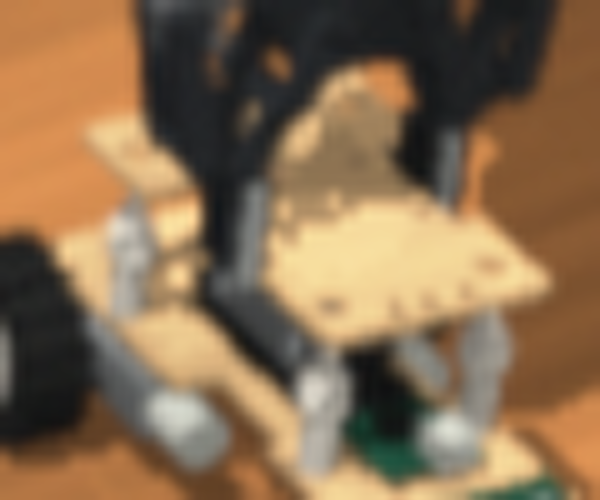

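```bash
python3 - <<'E'
from h import *
a=load("top7")
o=[]
for u,v in((181,174),(147,208),(178,212)):
  o.append(cv2.resize(a["color"][v-5:v+6,u-5:u+6,::-1],(260,260),interpolation=cv2.INTER_NEAREST))
cv2.imwrite("pics/hz7.png",np.hstack(o))
P=[onz(a,140+x/10-.45,160+y/10-.45,102.6-1.5) for x,y in((419,142),(75,482),(383,527))]
print(np.round(P,1).tolist(),fit([HOLES[1],HOLES[2],HOLES[3]],P))
for p in P: print(np.round(proj(a,p),1),np.round(proj(a,[p[0],p[1],90]),1))
E
```

```text
[[629.0, 191.1, 101.1], [544.8, 272.6, 101.1], [532.4, 197.6, 101.1]] (array([586.03226207, 226.96466529]), np.float64(-0.16804476978415397), array([0.40861592, 0.34835594, 0.10542244]))
[181.4 173.7] [182.2 174.9]
[147.  207.7] [148.2 208.6]
[177.8 212.2] [178.7 213.1]
```

View pics/hz7.png

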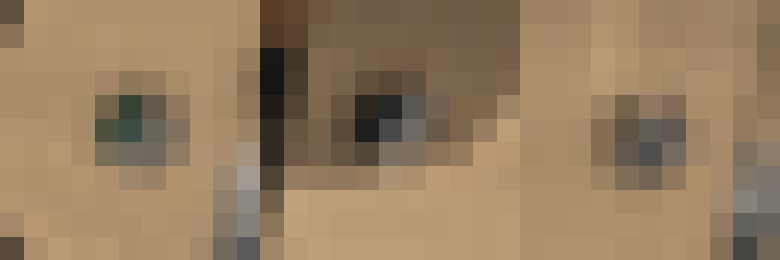

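Grey noses show in the lower-right part of the fr (181,174), rl (147,208) and rr (178,212) holes. That is where aligned tips about 11 mm below should appear. Lowering with a 0.5 mm x correction.

servo_tool([
  {"dx":0.05,"dy":0,"dz":-0.3,"ax":0,"ay":0,"az":0,"claw":0},
  {"dx":0.05,"dy":0,"dz":-0.5,"ax":0,"ay":0,"az":0,"claw":0},
  {"dx":0.05,"dy":0,"dz":-0.7,"ax":0,"ay":0,"az":0,"claw":0},
  {"dx":0.05,"dy":0,"dz":-0.9,"ax":0,"ay":0,"az":0,"claw":0},
  {"dx":0.05,"dy":0,"dz":-0.9,"ax":0,"ay":0,"az":0,"claw":0},
  {"dx":0.05,"dy":0,"dz":-0.9,"ax":0,"ay":0,"az":0,"claw":0},
])

```text
clock: 7.22
eef_pos: [588.7, 226.2, 72.6]
tool_rot: [-1.571, -0.0, 2.97]
force: [-0.1, -0.1, 0.7]
width: 57.9
```

```bash
cat > z.py <<'E'
import sys
from h import *
n=sys.argv[1];a=load("top"+n);b=load("scene"+n)
A=cv2.resize(a["color"][165:220,140:195,::-1],(396,396),interpolation=cv2.INTER_CUBIC)
B=cv2.resize(b["color"][145:200,285:340,::-1],(396,396),interpolation=cv2.INTER_CUBIC)
cv2.imwrite(f"pics/z{n}.png",np.hstack([A,B]))
E
python3 snap.py 8; python3 z.py 8
```

```text
7.22 [588.7 226.2  72.6] [-1.5706e+00 -3.0000e-04  2.9704e+00] [-0.1 -0.1  0.7] [-0.05 -0.01 -0.02] 57.9
```

View pics/z8.png

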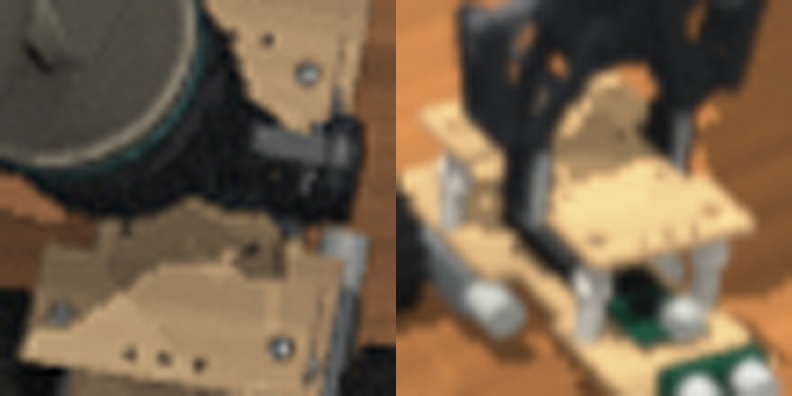

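The noses show centred in the holes at left crop (308,73), (61,313), (282,348), with no contact force. Lowering until it rests.

servo_tool([
  {"dx":0,"dy":0,"dz":-0.2,"ax":0,"ay":0,"az":0,"claw":0},
  {"dx":0,"dy":0,"dz":-0.4,"ax":0,"ay":0,"az":0,"claw":0},
  {"dx":0,"dy":0,"dz":-0.4,"ax":0,"ay":0,"az":0,"claw":0},
  {"dx":0,"dy":0,"dz":-0.4,"ax":0,"ay":0,"az":0,"claw":0},
])

```text
clock: 7.65
eef_pos: [588.7, 226.2, 68.6]
tool_rot: [-1.571, -0.0, 2.97]
force: [-0.0, -0.1, -0.6]
width: 57.8
```

servo_tool([
  {"dx":0,"dy":0,"dz":-0.1,"ax":0,"ay":0,"az":0,"claw":0},
  {"dx":0,"dy":0,"dz":-0.1,"ax":0,"ay":0,"az":0,"claw":0},
  {"dx":0,"dy":0,"dz":-0.1,"ax":0,"ay":0,"az":0,"claw":0},
])

```text
clock: 7.9
eef_pos: [588.9, 226.3, 67.8]
tool_rot: [-1.571, 0.0, 2.97]
force: [-1.0, -0.1, -0.6]
width: 58.0
```

```bash
python3 snap.py 9; python3 z.py 9
```

```text
7.9 [588.9 226.3  67.8] [-1.5708  0.      2.9703] [-1.  -0.1 -0.6] [-0.03  0.06 -0.02] 58.0
```

View pics/z9.png

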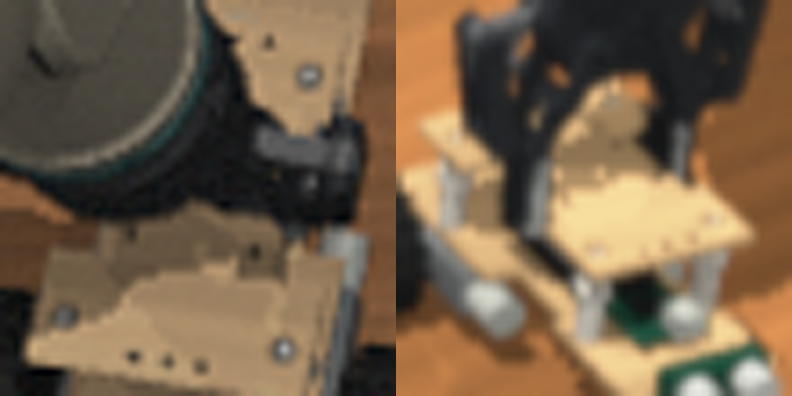

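Noses are centred in the holes (left crop (309,75), (64,316), (284,349)). Continuing down slowly.

servo_tool([
  {"dx":0,"dy":0,"dz":-0.1,"ax":0,"ay":0,"az":0,"claw":0},
  {"dx":0,"dy":0,"dz":-0.1,"ax":0,"ay":0,"az":0,"claw":0},
  {"dx":0,"dy":0,"dz":-0.1,"ax":0,"ay":0,"az":0,"claw":0},
])

```text
clock: 8.25
eef_pos: [588.8, 226.3, 66.8]
tool_rot: [-1.571, -0.0, 2.97]
force: [0.3, -0.0, 0.0]
width: 57.8
```

servo_tool([
  {"dx":0,"dy":0,"dz":-0.1,"ax":0,"ay":0,"az":0,"claw":0},
  {"dx":0,"dy":0,"dz":-0.1,"ax":0,"ay":0,"az":0,"claw":0},
  {"dx":0,"dy":0,"dz":-0.1,"ax":0,"ay":0,"az":0,"claw":0},
])

```text
clock: 8.5
eef_pos: [589.0, 226.3, 65.8]
tool_rot: [-1.571, 0.0, 2.97]
force: [0.3, -0.1, -0.3]
width: 58.4
```

```bash
python3 snap.py 10; python3 z.py 10
```

```text
8.5 [589.  226.3  65.8] [-1.5709e+00  2.0000e-04  2.9704e+00] [ 0.3 -0.1 -0.3] [ 0.   -0.05 -0.01] 58.4
```

View pics/z10.png

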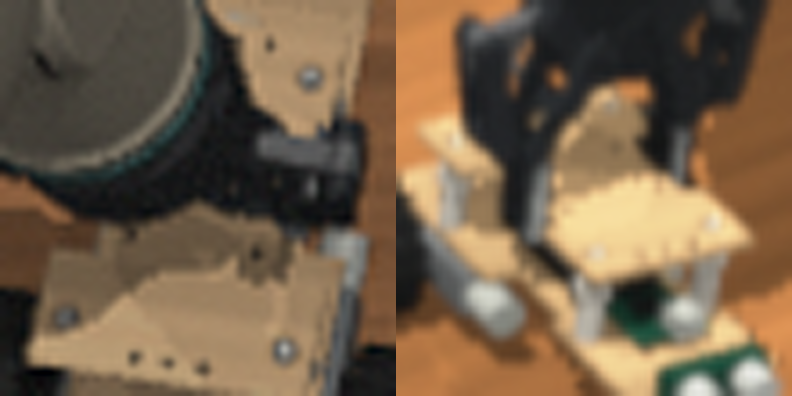

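Still no load; noses come through in the scene crop too ((597,250), (713,222)). One more at a time.

servo_tool([
  {"dx":0,"dy":0,"dz":-0.1,"ax":0,"ay":0,"az":0,"claw":0},
  {"dx":0,"dy":0,"dz":-0.1,"ax":0,"ay":0,"az":0,"claw":0},
  {"dx":0,"dy":0,"dz":-0.1,"ax":0,"ay":0,"az":0,"claw":0},
])

```text
clock: 8.85
eef_pos: [589.1, 226.4, 64.9]
tool_rot: [-1.571, 0.001, 2.97]
force: [0.4, -0.2, 0.4]
width: 58.1
```

servo_tool([
  {"dx":0,"dy":0,"dz":-0.1,"ax":0,"ay":0,"az":0,"claw":0},
  {"dx":0,"dy":0,"dz":-0.1,"ax":0,"ay":0,"az":0,"claw":0},
  {"dx":0,"dy":0,"dz":-0.1,"ax":0,"ay":0,"az":0,"claw":0},
])

```text
clock: 9.1
eef_pos: [589.3, 226.4, 64.0]
tool_rot: [-1.571, 0.001, 2.97]
force: [2.3, 0.4, 1.5]
width: 57.9
```

```bash
python3 snap.py 11; python3 z.py 11
```

```text
9.1 [589.3 226.4  64. ] [-1.5712e+00  9.0000e-04  2.9703e+00] [2.3 0.4 1.5] [ 0.12 -0.26  0.01] 57.9
```

View pics/z11.png

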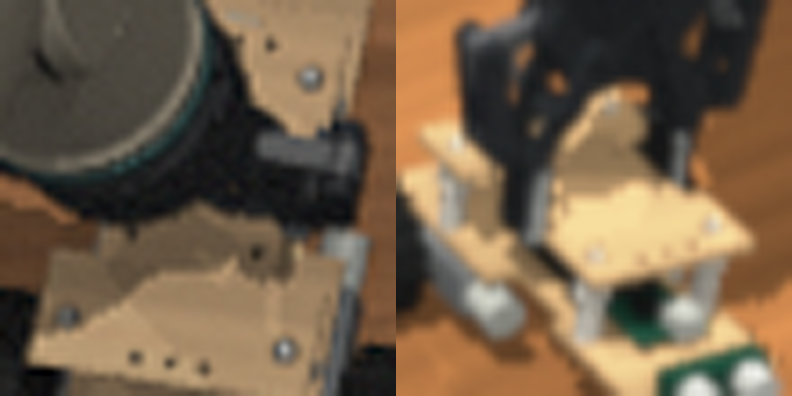

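Contact has started (1.5 N up) at TCP 64, so underside is about 81, the expected resting height of about 82. Opening.

servo_tool([
  {"dx":0.05,"dy":0,"dz":0,"ax":0,"ay":0,"az":0,"claw":-1},
  {"dx":0.05,"dy":0,"dz":0,"ax":0,"ay":0,"az":0,"claw":-1},
  {"dx":0.05,"dy":0,"dz":0,"ax":0,"ay":0,"az":0,"claw":-1},
  {"dx":0.05,"dy":0,"dz":0,"ax":0,"ay":0,"az":0,"claw":-1},
  {"dx":0.05,"dy":0,"dz":0,"ax":0,"ay":0,"az":0,"claw":-1},
  {"dx":0.05,"dy":0,"dz":0,"ax":0,"ay":0,"az":0,"claw":-1},
])

```text
clock: 9.7
eef_pos: [589.2, 226.2, 63.8]
tool_rot: [-1.571, -0.0, 2.97]
force: [-1.0, 0.7, -0.6]
width: 85.3
```

```bash
python3 snap.py 12; python3 z.py 12
```

```text
9.7 [589.2 226.2  63.8] [-1.5706e+00 -3.0000e-04  2.9704e+00] [-1.   0.7 -0.6] [-0.01 -0.01  0.03] 85.3
```

View pics/z12.png

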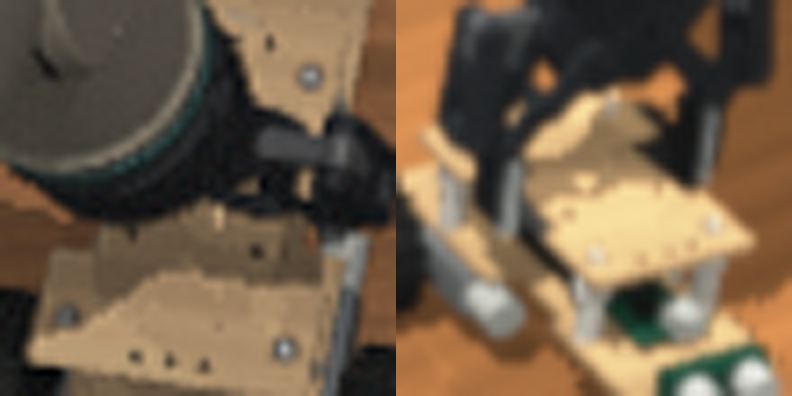

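Released; plate stays on the noses with the fingers clear. Raise and shut.

servo_tool([
  {"dx":0,"dy":0,"dz":1,"ax":0,"ay":0,"az":0,"claw":-1},
  {"dx":0,"dy":0,"dz":3,"ax":0,"ay":0,"az":0,"claw":-1},
  {"dx":0,"dy":0,"dz":6,"ax":0,"ay":0,"az":0,"claw":-1},
  {"dx":-0.2,"dy":0,"dz":7,"ax":0,"ay":0,"az":0,"claw":1},
  {"dx":-0.2,"dy":0,"dz":7,"ax":0,"ay":0,"az":0,"claw":1},
  {"dx":-0.2,"dy":0,"dz":7,"ax":0,"ay":0,"az":0,"claw":1},
  {"dx":-0.2,"dy":0,"dz":7,"ax":0,"ay":0,"az":0,"claw":1},
  {"dx":-0.2,"dy":0,"dz":7,"ax":0,"ay":0,"az":0,"claw":1},
])

```text
clock: 10.47
eef_pos: [586.4, 226.1, 132.5]
tool_rot: [-1.57, -0.002, 2.97]
force: [0.4, 0.5, -0.6]
width: 25.8
```

servo_tool([
  {"dx":0,"dy":0,"dz":0,"ax":0,"ay":0,"az":0,"claw":1},
  {"dx":0,"dy":0,"dz":0,"ax":0,"ay":0,"az":0,"claw":1},
  {"dx":0,"dy":0,"dz":0,"ax":0,"ay":0,"az":0,"claw":1},
  {"dx":0,"dy":0,"dz":0,"ax":0,"ay":0,"az":0,"claw":1},
])

```text
clock: 10.8
eef_pos: [587.2, 226.2, 133.4]
tool_rot: [-1.57, -0.001, 2.97]
force: [-0.2, -0.7, -0.9]
width: -0.2
```

```bash
python3 snap.py 13; python3 z.py 13
```

```text
10.8 [587.2 226.2 133.4] [-1.5704e+00 -5.0000e-04  2.9703e+00] [-0.2 -0.7 -0.9] [-0.02 -0.    0.01] -0.2
```

View pics/z13.png

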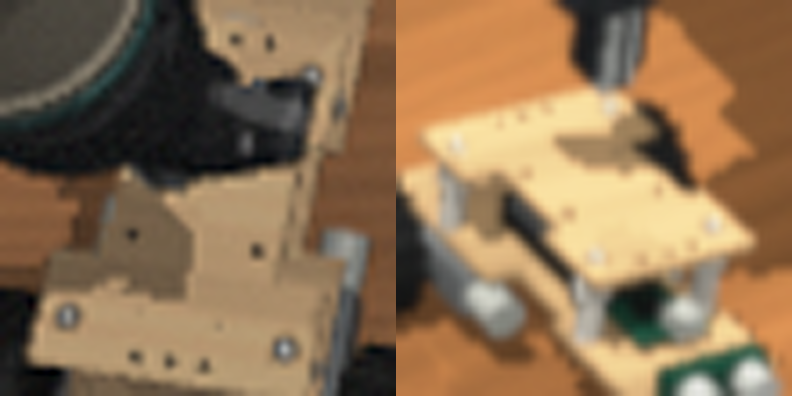

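All four noses are in the holes (scene crop: (457,143), (608,100), (597,255), (713,222)), and the plate is level. Going down in the middle.

servo_tool([
  {"dx":0,"dy":0,"dz":-1.5,"ax":0,"ay":0,"az":0,"claw":1},
  {"dx":0,"dy":0,"dz":-3,"ax":0,"ay":0,"az":0,"claw":1},
  {"dx":0,"dy":0,"dz":-4,"ax":0,"ay":0,"az":0,"claw":1},
  {"dx":0,"dy":0,"dz":-4.3,"ax":0,"ay":0,"az":0,"claw":1},
  {"dx":0,"dy":0,"dz":-4.3,"ax":0,"ay":0,"az":0,"claw":1},
  {"dx":0,"dy":0,"dz":-4.3,"ax":0,"ay":0,"az":0,"claw":1},
])

```text
clock: 11.4
eef_pos: [587.7, 226.3, 91.1]
tool_rot: [-1.571, 0.0, 2.97]
force: [0.5, -0.6, -0.1]
width: -0.1
```

servo_tool([
  {"dx":0,"dy":0,"dz":-0.1,"ax":0,"ay":0,"az":0,"claw":1},
  {"dx":0,"dy":0,"dz":-0.2,"ax":0,"ay":0,"az":0,"claw":1},
  {"dx":0,"dy":0,"dz":-0.2,"ax":0,"ay":0,"az":0,"claw":1},
])

```text
clock: 11.65
eef_pos: [587.6, 226.4, 89.2]
tool_rot: [-1.571, 0.001, 2.97]
force: [-0.5, -0.3, -0.2]
width: 0.0
```

servo_tool([
  {"dx":0,"dy":0,"dz":-0.1,"ax":0,"ay":0,"az":0,"claw":1},
  {"dx":0,"dy":0,"dz":-0.1,"ax":0,"ay":0,"az":0,"claw":1},
  {"dx":0,"dy":0,"dz":-0.1,"ax":0,"ay":0,"az":0,"claw":1},
])

```text
clock: 11.9
eef_pos: [587.4, 226.3, 87.9]
tool_rot: [-1.571, 0.0, 2.97]
force: [0.0, -0.3, 0.3]
width: -0.2
```

servo_tool([
  {"dx":0,"dy":0,"dz":-0.1,"ax":0,"ay":0,"az":0,"claw":1},
  {"dx":0,"dy":0,"dz":-0.1,"ax":0,"ay":0,"az":0,"claw":1},
  {"dx":0,"dy":0,"dz":-0.1,"ax":0,"ay":0,"az":0,"claw":1},
])

```text
clock: 12.15
eef_pos: [587.3, 226.3, 86.8]
tool_rot: [-1.571, -0.0, 2.97]
force: [-0.7, -0.2, 0.5]
width: 0.2
```

servo_tool([
  {"dx":0,"dy":0,"dz":-0.1,"ax":0,"ay":0,"az":0,"claw":1},
  {"dx":0,"dy":0,"dz":-0.1,"ax":0,"ay":0,"az":0,"claw":1},
  {"dx":0,"dy":0,"dz":-0.1,"ax":0,"ay":0,"az":0,"claw":1},
])

```text
clock: 12.4
eef_pos: [587.3, 226.2, 85.7]
tool_rot: [-1.571, -0.0, 2.97]
force: [-0.9, -0.5, 0.5]
width: 0.1
```

servo_tool([
  {"dx":0,"dy":0,"dz":-0.1,"ax":0,"ay":0,"az":0,"claw":1},
  {"dx":0,"dy":0,"dz":-0.1,"ax":0,"ay":0,"az":0,"claw":1},
  {"dx":0,"dy":0,"dz":-0.1,"ax":0,"ay":0,"az":0,"claw":1},
])

```text
clock: 12.65
eef_pos: [587.4, 226.3, 84.9]
tool_rot: [-1.571, 0.0, 2.97]
force: [-0.3, 0.3, 0.9]
width: 0.2
```

servo_tool([
  {"dx":0,"dy":0,"dz":-0.1,"ax":0,"ay":0,"az":0,"claw":1},
  {"dx":0,"dy":0,"dz":-0.1,"ax":0,"ay":0,"az":0,"claw":1},
  {"dx":0,"dy":0,"dz":-0.1,"ax":0,"ay":0,"az":0,"claw":1},
])

```text
clock: 12.9
eef_pos: [587.5, 226.3, 84.1]
tool_rot: [-1.571, 0.0, 2.97]
force: [0.1, -1.2, 2.7]
width: -0.3
```

servo_tool([
  {"dx":0,"dy":0,"dz":-0.1,"ax":0,"ay":0,"az":0,"claw":1},
  {"dx":0,"dy":0,"dz":-0.1,"ax":0,"ay":0,"az":0,"claw":1},
])

```text
clock: 13.07
eef_pos: [587.5, 226.3, 83.1]
tool_rot: [-1.571, 0.0, 2.97]
force: [-0.6, -0.3, 3.6]
width: 0.0
```

servo_tool([
  {"dx":0,"dy":0,"dz":-0.1,"ax":0,"ay":0,"az":0,"claw":1},
  {"dx":0,"dy":0,"dz":-0.1,"ax":0,"ay":0,"az":0,"claw":1},
])

```text
clock: 13.23
eef_pos: [587.6, 226.3, 82.1]
tool_rot: [-1.571, 0.0, 2.97]
force: [-1.3, -1.2, 5.4]
width: -0.4
```

servo_tool([
  {"dx":0,"dy":0,"dz":-0.1,"ax":0,"ay":0,"az":0,"claw":1},
  {"dx":0,"dy":0,"dz":-0.1,"ax":0,"ay":0,"az":0,"claw":1},
])

```text
clock: 13.4
eef_pos: [587.6, 226.4, 81.2]
tool_rot: [-1.571, 0.0, 2.97]
force: [-0.7, 0.3, 5.6]
width: 0.1
```

servo_tool([
  {"dx":0,"dy":0,"dz":-0.1,"ax":0,"ay":0,"az":0,"claw":1},
  {"dx":0,"dy":0,"dz":-0.1,"ax":0,"ay":0,"az":0,"claw":1},
])

```text
clock: 13.57
eef_pos: [587.5, 226.3, 80.0]
tool_rot: [-1.571, 0.0, 2.97]
force: [-0.0, 0.3, 2.0]
width: -0.3
```

```bash
python3 snap.py 14; python3 z.py 14
```

```text
13.57 [587.5 226.3  80. ] [-1.5710e+00  4.0000e-04  2.9703e+00] [-0.   0.3  2. ] [ 0.02 -0.   -0.01] -0.3
```

View pics/z14.png

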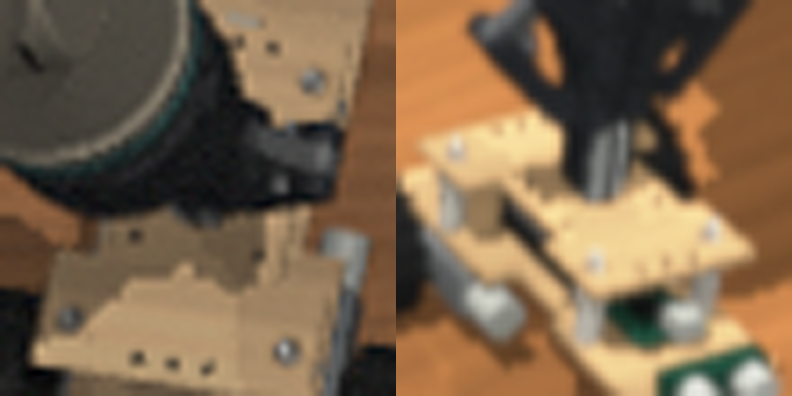

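Force dropped from 5.6 to 2 N (heads have begun to enter). Front noses moved down to scene crop (597,260)/(712,230), the rear to (457,150): still about level. Continuing.

servo_tool([
  {"dx":0,"dy":0,"dz":-0.1,"ax":0,"ay":0,"az":0,"claw":1},
  {"dx":0,"dy":0,"dz":-0.1,"ax":0,"ay":0,"az":0,"claw":1},
])

```text
clock: 13.83
eef_pos: [587.5, 226.3, 79.0]
tool_rot: [-1.571, 0.0, 2.97]
force: [-0.7, 0.1, 6.5]
width: 0.3
```

servo_tool([
  {"dx":0,"dy":0,"dz":-0.1,"ax":0,"ay":0,"az":0,"claw":1},
  {"dx":0,"dy":0,"dz":-0.1,"ax":0,"ay":0,"az":0,"claw":1},
])

```text
clock: 14.0
eef_pos: [587.6, 226.3, 78.3]
tool_rot: [-1.571, 0.0, 2.97]
force: [-1.4, -0.6, 8.5]
width: 0.0
```

servo_tool([
  {"dx":0,"dy":0,"dz":-0.1,"ax":0,"ay":0,"az":0,"claw":1},
  {"dx":0,"dy":0,"dz":-0.1,"ax":0,"ay":0,"az":0,"claw":1},
])

```text
clock: 14.17
eef_pos: [587.5, 226.3, 77.5]
tool_rot: [-1.571, 0.0, 2.97]
force: [-1.6, -0.3, 9.6]
width: -0.0
```

```bash
python3 snap.py 15; python3 z.py 15
```

```text
14.17 [587.5 226.3  77.5] [-1.5712e+00  3.0000e-04  2.9703e+00] [-1.6 -0.3  9.6] [-0.08  0.44  0.07] -0.0
```

View pics/z15.png

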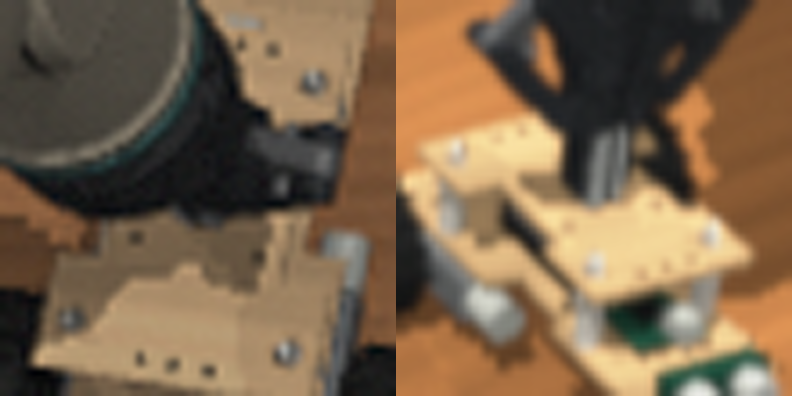

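servo_tool([
  {"dx":0,"dy":0,"dz":-0.1,"ax":0,"ay":0,"az":0,"claw":1},
  {"dx":0,"dy":0,"dz":-0.1,"ax":0,"ay":0,"az":0,"claw":1},
])

```text
clock: 14.43
eef_pos: [587.5, 226.4, 76.8]
tool_rot: [-1.571, 0.0, 2.97]
force: [-2.8, 0.3, 11.5]
width: -0.2
```

servo_tool([
  {"dx":0,"dy":0,"dz":-0.1,"ax":0,"ay":0,"az":0,"claw":1},
  {"dx":0,"dy":0,"dz":-0.1,"ax":0,"ay":0,"az":0,"claw":1},
])

```text
clock: 14.6
eef_pos: [587.5, 226.3, 76.0]
tool_rot: [-1.571, 0.0, 2.97]
force: [-3.1, 0.1, 12.7]
width: -0.5
```

```bash
python3 snap.py 16; python3 z.py 16
```

```text
14.6 [587.5 226.3  76. ] [-1.5714e+00  3.0000e-04  2.9702e+00] [-3.1  0.1 12.7] [-0.14  0.65  0.02] -0.5
```

View pics/z16.png

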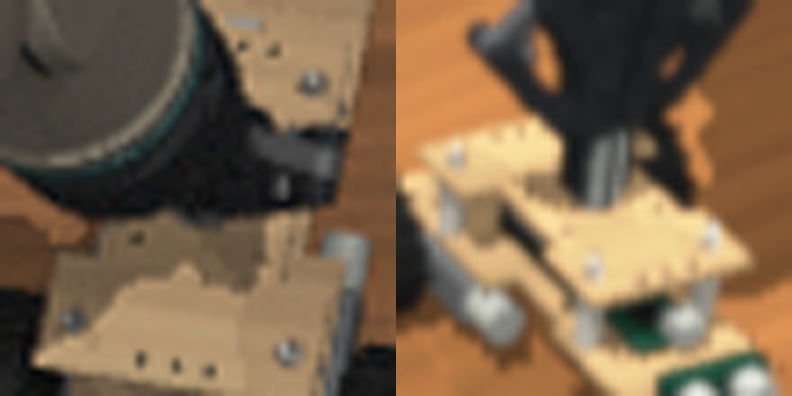

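Front heads (594,268), (711,236) stand out; the rear one (457,155) a bit less. Still level. Continuing in 0.5–1 mm steps.

servo_tool([
  {"dx":0,"dy":0,"dz":-0.1,"ax":0,"ay":0,"az":0,"claw":1},
  {"dx":0,"dy":0,"dz":-0.1,"ax":0,"ay":0,"az":0,"claw":1},
])

```text
clock: 14.87
eef_pos: [587.6, 226.3, 75.2]
tool_rot: [-1.571, 0.0, 2.97]
force: [-3.0, -1.3, 14.9]
width: 0.2
```

servo_tool([
  {"dx":0,"dy":0,"dz":-0.05,"ax":0,"ay":0,"az":0,"claw":1},
  {"dx":0,"dy":0,"dz":-0.05,"ax":0,"ay":0,"az":0,"claw":1},
])

```text
clock: 15.03
eef_pos: [587.6, 226.4, 74.9]
tool_rot: [-1.572, 0.0, 2.97]
force: [-3.7, -0.3, 15.5]
width: 0.4
```

```bash
python3 snap.py 17; python3 z.py 17
```

```text
15.03 [587.6 226.4  74.9] [-1.5716e+00  4.0000e-04  2.9704e+00] [-3.7 -0.3 15.5] [-0.2   0.73 -0.06] 0.4
```

View pics/z17.png

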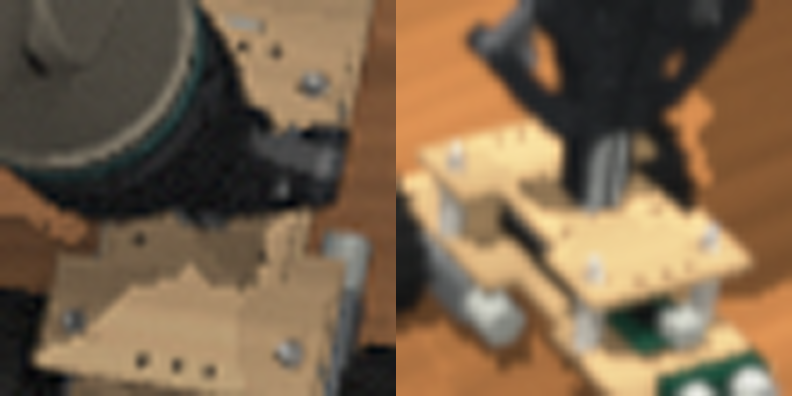

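servo_tool([
  {"dx":0,"dy":0,"dz":-0.05,"ax":0,"ay":0,"az":0,"claw":1},
  {"dx":0,"dy":0,"dz":-0.05,"ax":0,"ay":0,"az":0,"claw":1},
])

```text
clock: 15.3
eef_pos: [587.6, 226.4, 74.4]
tool_rot: [-1.572, 0.0, 2.97]
force: [-4.0, -0.5, 14.7]
width: -0.2
```

servo_tool([
  {"dx":0,"dy":0,"dz":-0.05,"ax":0,"ay":0,"az":0,"claw":1},
  {"dx":0,"dy":0,"dz":-0.05,"ax":0,"ay":0,"az":0,"claw":1},
])

```text
clock: 15.47
eef_pos: [587.5, 226.4, 74.0]
tool_rot: [-1.572, 0.0, 2.97]
force: [-3.9, -1.2, 16.2]
width: 0.2
```

```bash
python3 snap.py 18; python3 - <<'E'
from h import *
b=load("scene18")
B=cv2.resize(b["color"][150:200,280:345,::-1],None,fx=12,fy=12,interpolation=cv2.INTER_CUBIC)
cv2.imwrite("pics/b18.png",B)
E
```

```text
15.47 [587.5 226.4  74. ] [-1.5716e+00  4.0000e-04  2.9703e+00] [-3.9 -1.2 16.2] [-0.2   0.82  0.02] 0.2
```

View pics/b18.png

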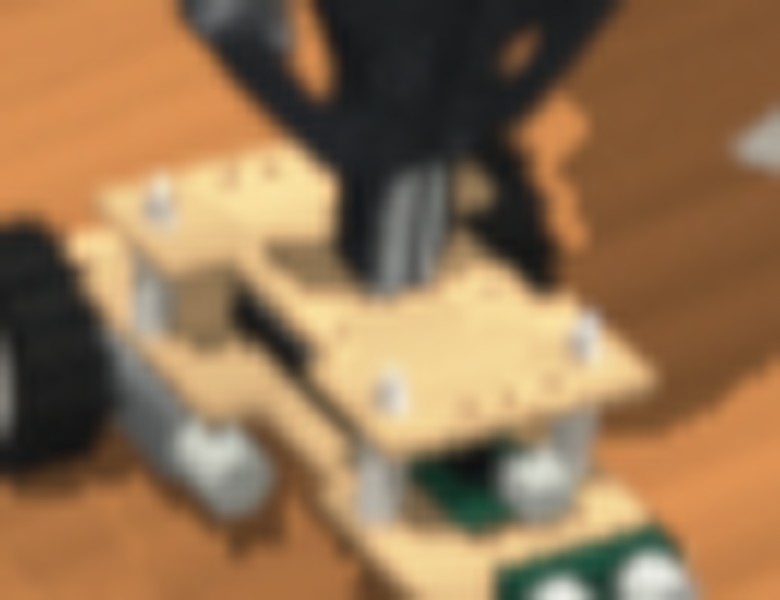

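All three visible heads stand out by similar amounts ((160,200), (390,390), (585,335)); plate looks level. Continuing.

servo_tool([
  {"dx":0,"dy":0,"dz":-0.05,"ax":0,"ay":0,"az":0,"claw":1},
  {"dx":0,"dy":0,"dz":-0.05,"ax":0,"ay":0,"az":0,"claw":1},
])

```text
clock: 15.73
eef_pos: [587.6, 226.4, 73.7]
tool_rot: [-1.572, 0.0, 2.97]
force: [-3.7, -0.5, 16.5]
width: -0.1
```

servo_tool([
  {"dx":0,"dy":0,"dz":-0.05,"ax":0,"ay":0,"az":0,"claw":1},
  {"dx":0,"dy":0,"dz":-0.05,"ax":0,"ay":0,"az":0,"claw":1},
])

```text
clock: 15.9
eef_pos: [587.6, 226.3, 73.3]
tool_rot: [-1.572, 0.0, 2.97]
force: [-3.8, -0.6, 18.1]
width: 0.2
```

servo_tool([
  {"dx":0,"dy":0,"dz":-0.05,"ax":0,"ay":0,"az":0,"claw":1},
  {"dx":0,"dy":0,"dz":-0.05,"ax":0,"ay":0,"az":0,"claw":1},
])

```text
clock: 16.07
eef_pos: [587.6, 226.4, 72.9]
tool_rot: [-1.572, 0.0, 2.97]
force: [-4.6, -1.4, 17.5]
width: 0.1
```

```bash
python3 snap.py 19; python3 z.py 19
```

```text
16.07 [587.6 226.4  72.9] [-1.5717e+00  4.0000e-04  2.9702e+00] [-4.6 -1.4 17.5] [-0.21  0.98 -0.03] 0.1
```

View pics/z19.png

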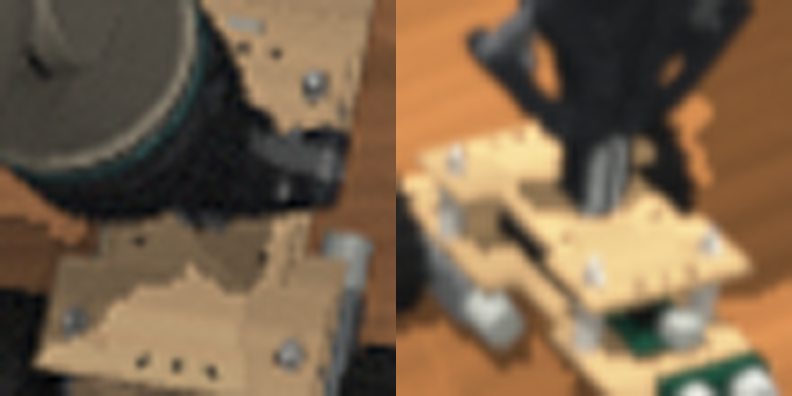

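servo_tool([
  {"dx":-0.05,"dy":0,"dz":-0.05,"ax":0,"ay":0,"az":0,"claw":1},
  {"dx":-0.05,"dy":0,"dz":-0.05,"ax":0,"ay":0,"az":0,"claw":1},
])

```text
clock: 16.33
eef_pos: [587.6, 226.3, 72.7]
tool_rot: [-1.572, 0.002, 2.97]
force: [-3.6, -0.9, 18.6]
width: -0.5
```

servo_tool([
  {"dx":0,"dy":0,"dz":-0.05,"ax":0,"ay":0,"az":0,"claw":1},
  {"dx":0,"dy":0,"dz":-0.05,"ax":0,"ay":0,"az":0,"claw":1},
])

```text
clock: 16.5
eef_pos: [587.6, 226.4, 72.2]
tool_rot: [-1.572, 0.001, 2.97]
force: [-4.0, -2.3, 20.2]
width: -0.2
```

servo_tool([
  {"dx":0,"dy":0,"dz":-0.05,"ax":0,"ay":0,"az":0,"claw":1},
  {"dx":0,"dy":0,"dz":-0.05,"ax":0,"ay":0,"az":0,"claw":1},
])

```text
clock: 16.67
eef_pos: [587.6, 226.3, 71.8]
tool_rot: [-1.572, 0.001, 2.97]
force: [-4.1, -1.1, 20.8]
width: -0.1
```

Past 20 N, above the stated click range; stop, lift and look.

servo_tool([
  {"dx":0,"dy":0,"dz":0.5,"ax":0,"ay":0,"az":0,"claw":1},
  {"dx":0,"dy":0,"dz":1,"ax":0,"ay":0,"az":0,"claw":1},
  {"dx":0,"dy":0,"dz":2,"ax":0,"ay":0,"az":0,"claw":1},
  {"dx":0,"dy":0,"dz":4.5,"ax":0,"ay":0,"az":0,"claw":1},
  {"dx":0,"dy":0,"dz":7,"ax":0,"ay":0,"az":0,"claw":1},
  {"dx":0,"dy":0,"dz":7,"ax":0,"ay":0,"az":0,"claw":1},
  {"dx":0,"dy":0,"dz":7,"ax":0,"ay":0,"az":0,"claw":1},
])

```text
clock: 17.25
eef_pos: [587.6, 226.6, 140.6]
tool_rot: [-1.572, 0.002, 2.97]
force: [0.0, -0.1, 0.4]
width: -0.1
```

```bash
python3 snap.py 20; python3 z.py 20;python3 - <<'E'
from h import *
o=[]
for n in("13","20"):
  b=load("scene"+n);o.append(cv2.resize(b["color"][150:200,285:340,::-1],None,fx=7,fy=7,interpolation=cv2.INTER_CUBIC))
cv2.imwrite("pics/cmp20.png",np.hstack(o))
E
```

```text
17.25 [587.6 226.6 140.6] [-1.5721e+00  2.1000e-03  2.9705e+00] [ 0.  -0.1  0.4] [0.   0.01 0.01] -0.1
```

View pics/cmp20.png

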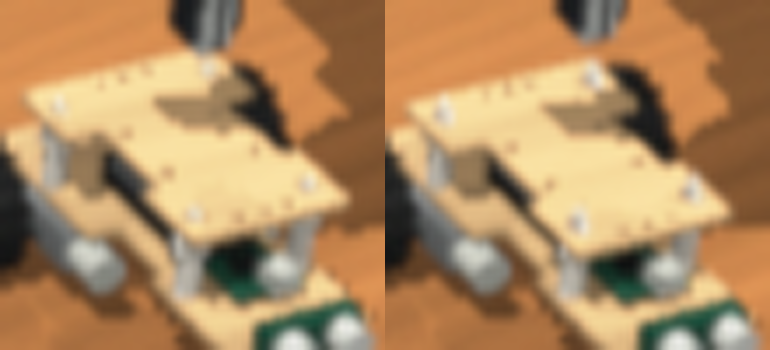

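View pics/z20.png

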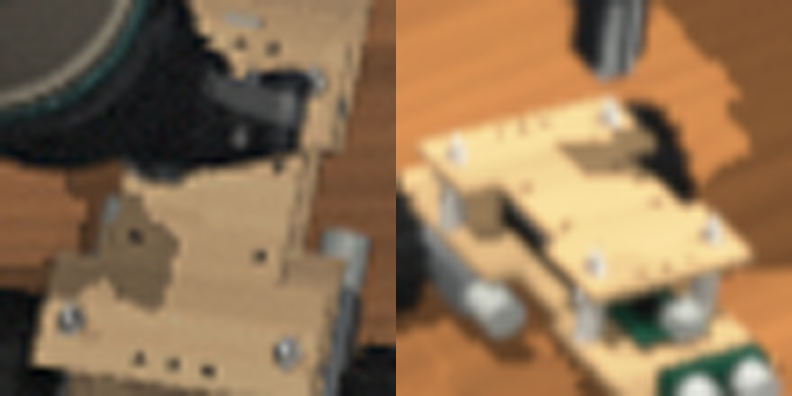

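```bash
cat > flow.py <<'E'
import sys
from h import *
def disp(n0,n1,verb=True):
  o=np.array([586.9,226.4]);th=-.172;R=np.array([[np.cos(th),-np.sin(th)],[np.sin(th),np.cos(th)]])
  out={}
  for name,box in(("front",(47,64,-20,20)),("rear",(-64,-40,-28,28)),("right",(-62,-46,-44,-20)),("frontR",(38,62,-36,-18)),("frontL",(38,62,18,36)),("rearL",(-62,-36,26,46)),("waist",(-25,25,-28,28))):
    rows=[];rhs=[]
    for c in("top","scene"):
      a=load(c+n0);b=load(c+n1)
      ga=cv2.cvtColor(a["color"],cv2.COLOR_RGB2GRAY);gb=cv2.cvtColor(b["color"],cv2.COLOR_RGB2GRAY)
      x0,x1,y0,y1=box
      ctr=R@[(x0+x1)/2,(y0+y1)/2]+o
      poly=np.array([proj(a,[*(R@[x,y]+o),86]) for x,y in((x0,y0),(x1,y0),(x1,y1),(x0,y1))])
      m=np.zeros_like(ga);cv2.fillConvexPoly(m,np.round(poly).astype(np.int32),255)
      g=[]
      p=cv2.goodFeaturesToTrack(ga,8,0.1,2,mask=m,blockSize=3)
      if p is None: continue
      q,st,er=cv2.calcOpticalFlowPyrLK(ga,gb,p,None,winSize=(9,9),maxLevel=1)
      d=(q-p)[st==1];d=d.reshape(-1,2)
      med=np.median(d,0)
      if verb: print(name,c,len(d),np.round(med,2),np.round(d.std(0),2))
      X=np.array([*ctr,86]);J=np.array([proj(a,X+e)-proj(a,X) for e in np.eye(3)]).T
      rows.append(J);rhs.append(med)
    if len(rows)==2: print("   disp",np.round(np.linalg.lstsq(np.vstack(rows),np.hstack(rhs),rcond=None)[0],1))
disp(sys.argv[1],sys.argv[2])
E
python3 flow.py 13 20
```

```text
front top 3 [-1.01 -0.97] [0.58 0.61]
front scene 4 [0.17 1.59] [0.35 0.06]
   disp [ 2.7  2.  -4.1]
rear top 3 [0.45 0.4 ] [0.05 0.05]
rear scene 4 [0.37 1.63] [0.34 0.22]
   disp [ 0.4  0.7 -6.2]
right top 4 [0.11 0.65] [0.07 0.12]
right scene 1 [-0.32  1.51] [0. 0.]
   disp [-0.8  0.6 -5.9]
frontR top 1 [-0.43 -0.88] [0. 0.]
frontL top 4 [-1.03 -1.02] [0.05 0.08]
rearL top 4 [0.55 0.46] [0.05 0.06]
rearL scene 1 [-0.91  0.24] [0. 0.]
   disp [-1.3 -1.6 -0.8]
waist top 7 [-0.7  -0.73] [0.67 0.77]
waist scene 1 [0.02 1.82] [0. 0.]
   disp [ 2.2  1.7 -5.2]
```

Scene flow shows front and rear both dropped about 1.6 px (about 6 mm). A locked plate gives about 7, an unclicked one 5 or less, so this is not conclusive. I'll check by touching the front end for its contact height and giving it the per-end force only if needed.

servo_tool([
  {"dx":4.7,"dy":-0.8,"dz":-1,"ax":0,"ay":0,"az":0,"claw":1},
  {"dx":4.7,"dy":-0.8,"dz":-3,"ax":0,"ay":0,"az":0,"claw":1},
  {"dx":4.7,"dy":-0.8,"dz":-5,"ax":0,"ay":0,"az":0,"claw":1},
  {"dx":4.7,"dy":-0.8,"dz":-5.6,"ax":0,"ay":0,"az":0,"claw":1},
  {"dx":4.7,"dy":-0.8,"dz":-5.6,"ax":0,"ay":0,"az":0,"claw":1},
  {"dx":4.7,"dy":-0.8,"dz":-5.6,"ax":0,"ay":0,"az":0,"claw":1},
])

```text
clock: 17.85
eef_pos: [633.0, 218.3, 82.6]
tool_rot: [-1.57, -0.002, 2.971]
force: [0.5, -0.6, -0.4]
width: -0.3
```

servo_tool([
  {"dx":0,"dy":0,"dz":-0.1,"ax":0,"ay":0,"az":0,"claw":1},
  {"dx":0,"dy":0,"dz":-0.2,"ax":0,"ay":0,"az":0,"claw":1},
  {"dx":0,"dy":0,"dz":-0.3,"ax":0,"ay":0,"az":0,"claw":1},
  {"dx":0,"dy":0,"dz":-0.3,"ax":0,"ay":0,"az":0,"claw":1},
])

```text
clock: 18.18
eef_pos: [634.0, 218.6, 81.0]
tool_rot: [-1.571, 0.001, 2.971]
force: [-0.0, 0.1, 0.3]
width: 0.4
```

servo_tool([
  {"dx":0,"dy":0,"dz":-0.05,"ax":0,"ay":0,"az":0,"claw":1},
  {"dx":0,"dy":0,"dz":-0.1,"ax":0,"ay":0,"az":0,"claw":1},
  {"dx":0,"dy":0,"dz":-0.1,"ax":0,"ay":0,"az":0,"claw":1},
])

```text
clock: 18.43
eef_pos: [633.8, 218.3, 79.4]
tool_rot: [-1.571, 0.0, 2.97]
force: [-0.1, 0.0, -0.3]
width: -0.0
```

servo_tool([
  {"dx":0,"dy":0,"dz":-0.05,"ax":0,"ay":0,"az":0,"claw":1},
  {"dx":0,"dy":0,"dz":-0.05,"ax":0,"ay":0,"az":0,"claw":1},
  {"dx":0,"dy":0,"dz":-0.05,"ax":0,"ay":0,"az":0,"claw":1},
])

```text
clock: 18.68
eef_pos: [633.9, 218.2, 78.8]
tool_rot: [-1.571, 0.0, 2.97]
force: [0.1, -0.0, 0.1]
width: 0.2
```

servo_tool([
  {"dx":0,"dy":0,"dz":-0.05,"ax":0,"ay":0,"az":0,"claw":1},
  {"dx":0,"dy":0,"dz":-0.05,"ax":0,"ay":0,"az":0,"claw":1},
])

```text
clock: 18.85
eef_pos: [633.9, 218.3, 78.3]
tool_rot: [-1.571, 0.0, 2.97]
force: [0.8, 0.3, 0.9]
width: 0.0
```

servo_tool([
  {"dx":0,"dy":0,"dz":-0.05,"ax":0,"ay":0,"az":0,"claw":1},
  {"dx":0,"dy":0,"dz":-0.05,"ax":0,"ay":0,"az":0,"claw":1},
])

```text
clock: 19.02
eef_pos: [633.9, 218.3, 78.0]
tool_rot: [-1.571, 0.0, 2.97]
force: [-0.5, 0.0, 2.5]
width: 0.1
```

servo_tool([
  {"dx":0,"dy":0,"dz":-0.05,"ax":0,"ay":0,"az":0,"claw":1},
  {"dx":0,"dy":0,"dz":-0.05,"ax":0,"ay":0,"az":0,"claw":1},
])

```text
clock: 19.18
eef_pos: [633.9, 218.3, 77.6]
tool_rot: [-1.571, 0.0, 2.97]
force: [-1.2, 0.1, 3.5]
width: -0.1
```

Front contact is at about 78.4, 6.5 mm below the first resting height. Now the rear end.

servo_tool([
  {"dx":0,"dy":0,"dz":2,"ax":0,"ay":0,"az":0,"claw":1},
  {"dx":0,"dy":0,"dz":4,"ax":0,"ay":0,"az":0,"claw":1},
  {"dx":-4.7,"dy":0.8,"dz":4,"ax":0,"ay":0,"az":0,"claw":1},
  {"dx":-9.4,"dy":1.6,"dz":4,"ax":0,"ay":0,"az":0,"claw":1},
  {"dx":-9.4,"dy":1.6,"dz":4,"ax":0,"ay":0,"az":0,"claw":1},
  {"dx":-9.4,"dy":1.6,"dz":2,"ax":0,"ay":0,"az":0,"claw":1},
  {"dx":-9.4,"dy":1.6,"dz":0.5,"ax":0,"ay":0,"az":0,"claw":1},
  {"dx":-9.4,"dy":1.6,"dz":0.3,"ax":0,"ay":0,"az":0,"claw":1},
])

```text
clock: 19.85
eef_pos: [537.9, 234.2, 78.3]
tool_rot: [-1.569, -0.003, 2.971]
force: [-1.3, 0.1, 1.0]
width: -0.3
```

servo_tool([
  {"dx":0,"dy":0,"dz":0,"ax":0,"ay":0,"az":0,"claw":1},
  {"dx":0,"dy":0,"dz":0,"ax":0,"ay":0,"az":0,"claw":1},
  {"dx":0,"dy":0,"dz":0,"ax":0,"ay":0,"az":0,"claw":1},
])

```text
clock: 20.1
eef_pos: [540.8, 234.2, 81.0]
tool_rot: [-1.571, 0.001, 2.97]
force: [1.0, 0.3, 0.3]
width: -0.1
```

servo_tool([
  {"dx":0,"dy":0,"dz":-0.05,"ax":0,"ay":0,"az":0,"claw":1},
  {"dx":0,"dy":0,"dz":-0.1,"ax":0,"ay":0,"az":0,"claw":1},
  {"dx":0,"dy":0,"dz":-0.1,"ax":0,"ay":0,"az":0,"claw":1},
])

```text
clock: 20.35
eef_pos: [540.1, 234.3, 79.7]
tool_rot: [-1.571, 0.001, 2.97]
force: [-0.0, 0.5, -1.0]
width: -0.2
```

servo_tool([
  {"dx":0,"dy":0,"dz":-0.05,"ax":0,"ay":0,"az":0,"claw":1},
  {"dx":0,"dy":0,"dz":-0.05,"ax":0,"ay":0,"az":0,"claw":1},
])

```text
clock: 20.52
eef_pos: [539.9, 234.3, 78.9]
tool_rot: [-1.571, 0.0, 2.97]
force: [0.6, -0.2, -0.8]
width: -0.1
```

servo_tool([
  {"dx":0,"dy":0,"dz":-0.05,"ax":0,"ay":0,"az":0,"claw":1},
  {"dx":0,"dy":0,"dz":-0.05,"ax":0,"ay":0,"az":0,"claw":1},
])

```text
clock: 20.68
eef_pos: [539.9, 234.3, 78.3]
tool_rot: [-1.571, 0.0, 2.97]
force: [-0.4, 1.0, 1.3]
width: 0.1
```

Rear contact is at about 78.5, level with the front. Clear the arm away for a final clear view.

servo_tool([
  {"dx":0,"dy":0,"dz":2,"ax":0,"ay":0,"az":0,"claw":1},
  {"dx":0,"dy":0,"dz":6,"ax":0,"ay":0,"az":0,"claw":1},
  {"dx":0,"dy":0,"dz":10,"ax":0,"ay":0,"az":0,"claw":1},
  {"dx":0,"dy":-4,"dz":12,"ax":0,"ay":0,"az":0,"claw":1},
  {"dx":0,"dy":-30,"dz":14,"ax":0,"ay":0,"az":0,"claw":1},
  {"dx":0,"dy":-30,"dz":14,"ax":0,"ay":0,"az":0,"claw":1},
  {"dx":0,"dy":-30,"dz":14,"ax":0,"ay":0,"az":0,"claw":1},
  {"dx":0,"dy":-30,"dz":14,"ax":0,"ay":0,"az":0,"claw":1},
])

```text
clock: 21.35
eef_pos: [539.5, 29.2, 211.0]
tool_rot: [-1.571, 0.001, 2.971]
force: [1.1, 0.3, -0.4]
width: 0.2
```

servo_tool([
  {"dx":0,"dy":-15,"dz":0,"ax":0,"ay":0,"az":0,"claw":1},
  {"dx":0,"dy":-15,"dz":0,"ax":0,"ay":0,"az":0,"claw":1},
  {"dx":0,"dy":-15,"dz":0,"ax":0,"ay":0,"az":0,"claw":1},
  {"dx":0,"dy":-15,"dz":0,"ax":0,"ay":0,"az":0,"claw":1},
  {"dx":0,"dy":-15,"dz":0,"ax":0,"ay":0,"az":0,"claw":1},
  {"dx":0,"dy":-15,"dz":0,"ax":0,"ay":0,"az":0,"claw":1},
])

```text
clock: 21.85
eef_pos: [539.5, -121.1, 210.5]
tool_rot: [-1.57, 0.0, 2.966]
force: [-0.5, 0.5, -0.0]
width: 0.2
```

```bash
python3 snap.py 21; python3 - <<'E'
from h import *
a=load("top21");b=load("scene21")
A=cv2.resize(a["color"][160:220,140:195,::-1],(400,436),interpolation=cv2.INTER_CUBIC)
B=cv2.resize(b["color"][150:205,287:337,::-1],(396,436),interpolation=cv2.INTER_CUBIC)
cv2.imwrite("pics/f21.png",np.hstack([A,B]))
cv2.imwrite("pics/full21.png",np.hstack([cv2.resize(x["color"][:,:,::-1],(400,300)) for x in(a,b)]))
E
python3 flow.py 13 21
```

```text
21.85 [ 539.5 -121.1  210.5] [-1.5704e+00  1.0000e-04  2.9662e+00] [-0.5  0.5 -0. ] [-0.03 -0.02  0.01] 0.2
front top 3 [-23.17  15.22] [ 4.38 21.84]
front scene 4 [0.57 1.69] [0.38 0.06]
   disp [-33.2  57.  -41.3]
rear top 3 [0.44 0.34] [0.06 0.06]
rear scene 4 [9.03 1.74] [3.28 0.91]
   disp [  7.3  10.2 -10.7]
right top 4 [0.07 0.65] [0.06 0.14]
right scene 1 [-0.37  1.5 ] [0. 0.]
   disp [-0.8  0.6 -5.9]
frontR top 1 [-20.54  55.91] [0. 0.]
frontL top 3 [73.61 93.38] [20.02 49.45]
rearL top 4 [ 1.1  -2.49] [0.57 2.5 ]
rearL scene 1 [ -7.12 -18.51] [0. 0.]
   disp [ -9.7 -24.   72.2]
waist top 5 [  0.32 -37.84] [29.38 58.27]
waist scene 1 [-0.86  0.92] [0. 0.]
   disp [ 70.2 -28.8  54.6]
```

View pics/f21.png

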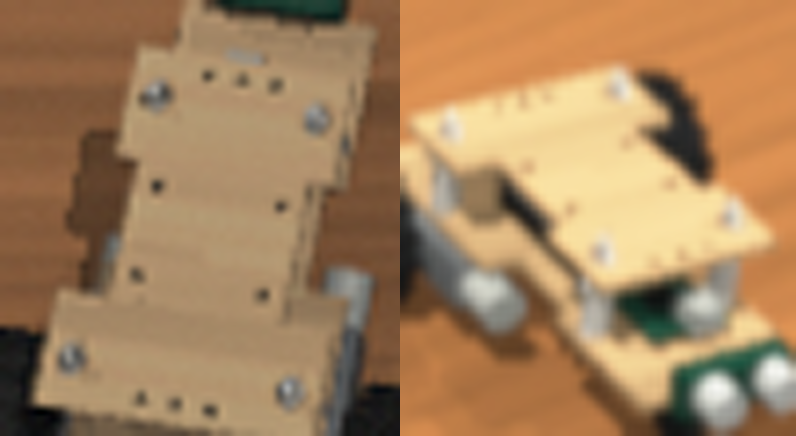

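View pics/full21.png

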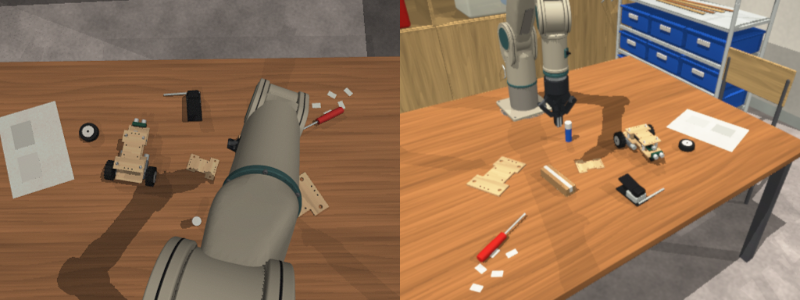

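The car carries the plate with all four heads through (top crop (156,95), (317,118), (70,358), (290,392)). The carton and other things are in place. Height check: plate top at about 78.4 means underside 74.4, within the locked range 73–76. An unclicked plate would read at least 2 mm higher. One more check remains, for roll, by light touches on the left and right waist.

servo_tool([
  {"dx":3,"dy":30,"dz":0,"ax":0,"ay":0,"az":0,"claw":1},
  {"dx":3,"dy":30,"dz":0,"ax":0,"ay":0,"az":0,"claw":1},
  {"dx":3,"dy":30,"dz":0,"ax":0,"ay":0,"az":0,"claw":1},
  {"dx":3,"dy":30,"dz":0,"ax":0,"ay":0,"az":0,"claw":1},
  {"dx":5.1,"dy":36.9,"dz":-4,"ax":0,"ay":0,"az":0,"claw":1},
  {"dx":5.1,"dy":36.9,"dz":-6,"ax":0,"ay":0,"az":0,"claw":1},
  {"dx":5.1,"dy":36.9,"dz":-8,"ax":0,"ay":0,"az":0,"claw":1},
  {"dx":5.1,"dy":36.9,"dz":-10,"ax":0,"ay":0,"az":0,"claw":1},
])

```text
clock: 22.62
eef_pos: [581.9, 203.1, 148.8]
tool_rot: [-1.574, 0.002, 2.976]
force: [1.0, -0.2, -0.3]
width: 0.3
```

servo_tool([
  {"dx":0,"dy":0,"dz":0,"ax":0,"ay":0,"az":0,"claw":1},
  {"dx":0,"dy":0,"dz":0,"ax":0,"ay":0,"az":0,"claw":1},
  {"dx":0,"dy":0,"dz":0,"ax":0,"ay":0,"az":0,"claw":1},
])

```text
clock: 22.87
eef_pos: [581.0, 198.0, 147.9]
tool_rot: [-1.57, -0.001, 2.973]
force: [-0.2, -0.4, -0.3]
width: -0.3
```

Right side first: target (583.1, 204.7).

servo_tool([
  {"dx":0.2,"dy":0.6,"dz":-2,"ax":0,"ay":0,"az":0,"claw":1},
  {"dx":0.2,"dy":0.6,"dz":-4.5,"ax":0,"ay":0,"az":0,"claw":1},
  {"dx":0.2,"dy":0.6,"dz":-6,"ax":0,"ay":0,"az":0,"claw":1},
  {"dx":0.2,"dy":0.6,"dz":-6.6,"ax":0,"ay":0,"az":0,"claw":1},
  {"dx":0.2,"dy":0.6,"dz":-6.6,"ax":0,"ay":0,"az":0,"claw":1},
  {"dx":0.2,"dy":0.6,"dz":-6.6,"ax":0,"ay":0,"az":0,"claw":1},
])

```text
clock: 23.37
eef_pos: [584.6, 202.2, 83.3]
tool_rot: [-1.571, 0.001, 2.969]
force: [1.4, -0.7, 0.2]
width: -0.1
```

servo_tool([
  {"dx":0,"dy":0,"dz":-0.1,"ax":0,"ay":0,"az":0,"claw":1},
  {"dx":0,"dy":0,"dz":-0.1,"ax":0,"ay":0,"az":0,"claw":1},
  {"dx":0,"dy":0,"dz":-0.1,"ax":0,"ay":0,"az":0,"claw":1},
])

```text
clock: 23.62
eef_pos: [584.5, 203.1, 82.2]
tool_rot: [-1.572, 0.001, 2.97]
force: [-0.6, -0.3, 0.3]
width: -0.1
```

servo_tool([
  {"dx":0,"dy":0,"dz":-0.05,"ax":0,"ay":0,"az":0,"claw":1},
  {"dx":0,"dy":0,"dz":-0.05,"ax":0,"ay":0,"az":0,"claw":1},
  {"dx":0,"dy":0,"dz":-0.05,"ax":0,"ay":0,"az":0,"claw":1},
])

```text
clock: 23.87
eef_pos: [584.0, 203.0, 80.9]
tool_rot: [-1.571, 0.0, 2.97]
force: [-0.8, -0.3, 0.4]
width: -0.1
```

servo_tool([
  {"dx":0,"dy":0,"dz":-0.05,"ax":0,"ay":0,"az":0,"claw":1},
  {"dx":0,"dy":0,"dz":-0.05,"ax":0,"ay":0,"az":0,"claw":1},
  {"dx":0,"dy":0,"dz":-0.05,"ax":0,"ay":0,"az":0,"claw":1},
])

```text
clock: 24.12
eef_pos: [583.8, 203.0, 80.1]
tool_rot: [-1.571, -0.0, 2.97]
force: [-0.8, -0.1, -0.2]
width: -0.1
```

servo_tool([
  {"dx":0,"dy":0,"dz":-0.05,"ax":0,"ay":0,"az":0,"claw":1},
  {"dx":0,"dy":0,"dz":-0.1,"ax":0,"ay":0,"az":0,"claw":1},
  {"dx":0,"dy":0,"dz":-0.1,"ax":0,"ay":0,"az":0,"claw":1},
])

```text
clock: 24.37
eef_pos: [583.8, 202.9, 79.1]
tool_rot: [-1.571, -0.0, 2.97]
force: [0.5, 0.3, 0.4]
width: 0.1
```

servo_tool([
  {"dx":0,"dy":0,"dz":-0.05,"ax":0,"ay":0,"az":0,"claw":1},
  {"dx":0,"dy":0,"dz":-0.05,"ax":0,"ay":0,"az":0,"claw":1},
])

```text
clock: 24.53
eef_pos: [583.9, 202.9, 78.6]
tool_rot: [-1.571, -0.0, 2.97]
force: [0.2, -0.0, -0.2]
width: 0.1
```

servo_tool([
  {"dx":0,"dy":0,"dz":-0.05,"ax":0,"ay":0,"az":0,"claw":1},
  {"dx":0,"dy":0,"dz":-0.05,"ax":0,"ay":0,"az":0,"claw":1},
])

```text
clock: 24.7
eef_pos: [583.9, 202.9, 78.2]
tool_rot: [-1.571, -0.0, 2.97]
force: [0.1, -0.1, 0.3]
width: 0.3
```

servo_tool([
  {"dx":0,"dy":0,"dz":-0.05,"ax":0,"ay":0,"az":0,"claw":1},
  {"dx":0,"dy":0,"dz":-0.05,"ax":0,"ay":0,"az":0,"claw":1},
])

```text
clock: 24.87
eef_pos: [583.9, 203.0, 77.9]
tool_rot: [-1.571, 0.0, 2.97]
force: [0.1, -0.4, 2.7]
width: 0.0
```

Right contact is about 78.1. Now the left side (590.7, 248).

servo_tool([
  {"dx":0,"dy":0,"dz":1.5,"ax":0,"ay":0,"az":0,"claw":1},
  {"dx":0,"dy":0,"dz":2,"ax":0,"ay":0,"az":0,"claw":1},
  {"dx":0.7,"dy":2,"dz":2,"ax":0,"ay":0,"az":0,"claw":1},
  {"dx":0.7,"dy":4.4,"dz":2,"ax":0,"ay":0,"az":0,"claw":1},
  {"dx":0.7,"dy":4.4,"dz":1,"ax":0,"ay":0,"az":0,"claw":1},
  {"dx":0.7,"dy":4.4,"dz":0.4,"ax":0,"ay":0,"az":0,"claw":1},
  {"dx":0.7,"dy":4.4,"dz":0.3,"ax":0,"ay":0,"az":0,"claw":1},
  {"dx":0.7,"dy":4.4,"dz":0.3,"ax":0,"ay":0,"az":0,"claw":1},
])

```text
clock: 25.53
eef_pos: [590.4, 245.4, 79.8]
tool_rot: [-1.569, -0.001, 2.969]
force: [0.7, -0.2, -0.0]
width: -0.1
```

servo_tool([
  {"dx":0,"dy":0,"dz":-0.05,"ax":0,"ay":0,"az":0,"claw":1},
  {"dx":0,"dy":0,"dz":-0.1,"ax":0,"ay":0,"az":0,"claw":1},
  {"dx":0,"dy":0,"dz":-0.1,"ax":0,"ay":0,"az":0,"claw":1},
])

```text
clock: 25.78
eef_pos: [591.2, 246.3, 80.0]
tool_rot: [-1.571, 0.0, 2.969]
force: [0.4, 0.2, -0.9]
width: -0.1
```

servo_tool([
  {"dx":0,"dy":0,"dz":-0.05,"ax":0,"ay":0,"az":0,"claw":1},
  {"dx":0,"dy":0,"dz":-0.05,"ax":0,"ay":0,"az":0,"claw":1},
])

```text
clock: 25.95
eef_pos: [591.0, 246.8, 79.4]
tool_rot: [-1.571, 0.0, 2.97]
force: [0.6, -1.1, -0.1]
width: 0.1
```

servo_tool([
  {"dx":0,"dy":0,"dz":-0.05,"ax":0,"ay":0,"az":0,"claw":1},
  {"dx":0,"dy":0,"dz":-0.05,"ax":0,"ay":0,"az":0,"claw":1},
])

```text
clock: 26.12
eef_pos: [590.9, 247.0, 78.7]
tool_rot: [-1.571, 0.0, 2.97]
force: [-0.5, 0.5, -0.0]
width: -0.0
```

Left has no contact at 78.7, so it is no higher than the right within about 0.5 mm: the plate is level and down on both sides. Retreating.

servo_tool([
  {"dx":0,"dy":0,"dz":2,"ax":0,"ay":0,"az":0,"claw":1},
  {"dx":0,"dy":0,"dz":6,"ax":0,"ay":0,"az":0,"claw":1},
  {"dx":0,"dy":0,"dz":10,"ax":0,"ay":0,"az":0,"claw":1},
  {"dx":0,"dy":-4,"dz":13,"ax":0,"ay":0,"az":0,"claw":1},
  {"dx":0,"dy":-20,"dz":14,"ax":0,"ay":0,"az":0,"claw":1},
  {"dx":0,"dy":-20,"dz":14,"ax":0,"ay":0,"az":0,"claw":1},
  {"dx":0,"dy":-20,"dz":14,"ax":0,"ay":0,"az":0,"claw":1},
  {"dx":0,"dy":-20,"dz":14,"ax":0,"ay":0,"az":0,"claw":1},
])

```text
clock: 26.78
eef_pos: [590.6, 45.9, 219.2]
tool_rot: [-1.571, 0.001, 2.971]
force: [0.7, -0.3, 0.2]
width: 0.1
```

servo_tool([
  {"dx":0,"dy":-10,"dz":0,"ax":0,"ay":0,"az":0,"claw":1},
  {"dx":0,"dy":-10,"dz":0,"ax":0,"ay":0,"az":0,"claw":1},
  {"dx":0,"dy":-10,"dz":0,"ax":0,"ay":0,"az":0,"claw":1},
  {"dx":0,"dy":-10,"dz":0,"ax":0,"ay":0,"az":0,"claw":1},
  {"dx":0,"dy":-10,"dz":0,"ax":0,"ay":0,"az":0,"claw":1},
])

```text
clock: 27.2
eef_pos: [590.7, -53.6, 218.7]
tool_rot: [-1.571, 0.0, 2.967]
force: [0.5, 0.3, -0.3]
width: 0.1
```

```bash
python3 snap.py 22; python3 - <<'E'
from h import *
a=load("top22");b=load("scene22")
A=cv2.resize(a["color"][160:220,140:195,::-1],(400,436),interpolation=cv2.INTER_CUBIC)
B=cv2.resize(b["color"][150:205,287:337,::-1],(396,436),interpolation=cv2.INTER_CUBIC)
cv2.imwrite("pics/f22.png",np.hstack([A,B]))
E
```

```text
27.2 [590.7 -53.6 218.7] [-1.5710e+00  1.0000e-04  2.9673e+00] [ 0.5  0.3 -0.3] [ 0.03 -0.02 -0.  ] 0.1
```

View pics/f22.png

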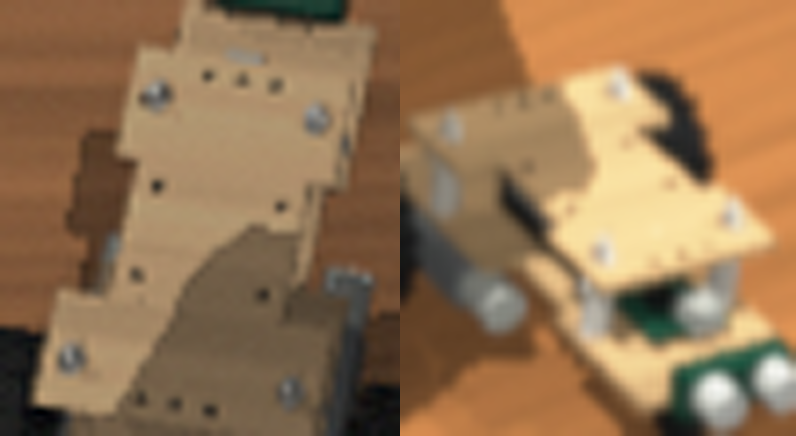

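The plate is unchanged and level, with all four heads through. Handing in.

```bash
python3 -c "
from cell import *
print(finish_job())"
```

```text
the job is handed in; nothing more can be done
None
```

I took the plate off the carton by its waist and laid it on the car's four posts with the narrow end towards the castor. I then pressed it down in the middle with the shut fingers and handed the job in at about 27 s.

**Press force:** The peak reading was 20.8 N. That is a little over the stated 14–18 N click range, because no clear force drop marked the clicks. It stayed well under the 30 N breaking limit.

**Last checks:**
- **Heads:** all four show through their holes in both camera views.
- **Height:** light touches found the plate's top at about 78.4 mm (front), 78.5 (rear) and 78.1 (right). That puts the underside at about 74.4 mm, inside the locked range of 73–76 mm. It is about 6.7 mm below where the plate first rested; the expected drop was about 7 mm.
- **Left side:** I did not touch down there. I only saw no contact at 78.7 mm, so it is no higher than that.
- **Disagreement:** the image-based estimate of the drop came out slightly smaller, at about 6 mm. It was too coarse to settle the clicks, so I relied on the touches.
- **Other objects:** in the final overview pictures the carton and the other things stood where they were. I judged this by eye and did not measure it.

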